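# Draw the praline mould from the cooling rack and tip it over the turn-out slab

### The arm

A 6-joint arm with a two-finger parallel gripper is mounted at the origin on a cart in front of the work surface, level with it; the furniture and walls round the work are solid. World frame = base frame: x ahead of the robot, y to its left, z up, the work surface at z = 0. Lengths are in m, angles in rad, forces in N, time in s.
With the tool pointing down it reaches from about 0.325 to 0.775 m from the base axis. Payload 5.5 kg.
Tool frame: the origin (TCP) lies between the finger pads; the fingertips stand 22 mm ahead of it and the grasp point (between the pads) lies 3 mm ahead of it (r.tcp_to_tips is the distance from the TCP to the fingertips, in m); y points along the fingers, x is the direction in which the jaws open and shut, and the axes are right-handed (so a half turn about y gives the same grasp; the last joint's range is limited). The gripper opens to 85 mm and grips with 20 to 120 N. Pads are 22 mm wide; open, the fingers measure 114 mm over their backs; the gripper's body (76 mm by 85 mm) begins 54 mm behind the grasp point. The pads swing forward as they close: fully open they stand 13 mm farther back than shut.
Start: joints at [-1.345, 0.091, 1.231, -0, 1.82, -0.057], TCP at [0.167, -0.576, 0.253] pointing down, gripper open.
Joint ranges: [-2.87, 2.87], [-0.86, 2.18], [0.17, 2.46], [-1.51, 4.65], [0.06, 2.69], [-2.65, 2.65]. Speed limits (rad/s): [2.57, 2.57, 3.01, 3.14, 3.14, 3.14].

### API

Orientations are given as a unit quaternion [x, y, z, w].
In Python, from station import r gives the robot as it stands.
- The arm moves only by the tool carry_out, never from a script. Its argument "deltas" is a list of rows, each a list of 3 entries, a list of its own where there are three numbers: the shift along the tool's x, y, z in units of 25 mm (1.0 is 25 mm), then the turn about the tool's y in rad, then the opening, from 0 (shut) to 1 (fully open). In form: [[[x, y, z], yaw, gripper], ...]. A call has 1 to 12 rows; each row shifts and turns the pose as measured when the row begins, along the tool's axes as they then stand; what a row does not reach is not made up. A row lasts 1/12 s, in which the tool goes at most 41.7 mm and 7.16 degrees, less where a joint would pass 70% of its speed; a pose out of reach is approached as far as the arm can. A call is refused whole if a number of a shift passes 1 or a number of a turn 0.125, either way. A call with a gripper value outside its range is refused whole. The fingers move at their own pace and stop on an object; "grip_force" is the grip in N (left out, the last holds). Time passes only in rows, so rows that do not move let the fingers close. It gives the time, the measured TCP pose, the force and the opening at its end, in the units of the state.
- r.state(): the state, without advancing time (a new reading comes with each control period).
- r.capture(name): name is "scene" or "top"; returns a dict with "img" (480x640x3 uint8, red, green, blue), "camera_matrix" (3x3 intrinsics, pixels), "rvec" (rotation vector, rad) and "tvec" (3), from world to camera coordinates, as OpenCV has them. Camera axes: x right, y down, z forward; pixel columns grow to the right and rows downward; lengths in m; the calibration is good to about 2 mm. A picture is of the moment at which its call begins. There is no depth.
- r.hand_in(): hands the job in, once; it reports no verdict.
The state is a dict: "clock": time; "joint_positions": joint angles; "joint_velocities": joint speeds; "tau": joint torques, N m; "ee_pos": TCP position; "orientation": TCP orientation; "ft_force": force on the tool from outside, world axes, zero at the start; "moment": the same for the moment, N m; "gripper_width": opening from 0.0 (shut) to 1.0 (fully open).
Only numpy, scipy, OpenCV 4.12 (cv2) and the standard library are available. Lean on these libraries where they do the work, as an engineer would, in place of code of your own. Each camera call takes 0.05 s, during which the arm holds its last target. There are 200 camera calls.

### The job

The chilled praline mould is ready to be turned out. Swing the rack's keeper bar right out of the way, draw the praline mould (the tall one with the round cavities) up out of its slot, and finish with it held still in the gripper over the middle of the slab, a good hand's breadth up, its long edges level and its cavity side turned at least half way over from upright towards face down. Do not put it down or let go: the program ends while holding it; leave the keeper open, and leave the two bar moulds, the slab and the chocolate bowl as they are.

Things in the scene. Friction and masses are not known exactly. Their poses are not given: they have to be found in the camera images.
- rack: Steel rack, fixed in place, 214 (x) x 219 (y), cheeks 84 mm high; origin on the bench under its middle, -x end faces the robot. Slots across it (moulds' length along rack y) at x = -72, 0, +72 mm: 26 mm wide, 3 mm play at the ends, ribs to 84 mm, rails 18 mm above the bench. One mould in each slot, order varies.
- keeper (a joint): Keeper: flat level bar 218 x 14 x 5 mm, underside 127 mm above the bench, over the left (+y) ends of all moulds; hinged on an upright post at the rack's far left corner. 0 rad = along the cheek; grows as the near end swings outward (left); stop at 1.15. Starts 0 to 0.06. Light friction (under 1 N at the knob), stays where left. Clear of all moulds from 0.85 rad.
- keeper_knob (a point): Middle of the black upright round knob on the keeper's free (near) end: 19 mm diameter, 31 mm tall (15 mm below and 16 mm above this point), 151 mm above the bench, 208 mm from the post's axis. It moves with the bar.
- keeper_post (a point): The keeper's upright hinge axis at bar height: x = +101, y = +114.5, z = 129.5 mm in the rack's frame.
- praline_mould: Translucent whitish praline mould 106 (x) x 202 (y) x 22 mm (z), 0.28 to 0.46 kg, 3 rows of 6 round cavities; flat face; back a skirt filled level by the cavity domes. Origin: middle of the back; +z out of the cavity face. It stands on a long edge, x up, z towards rack -x (the robot), top edge 124 mm above the bench. Grip from above across its thickness, mid-length.
- bar_mould_a: Clear mould with three long bays, 80 x 200 x 23 mm, on a long edge in another slot, top edge 98 mm above the bench (lower than the praline mould); origin and axes as the praline mould's. Stays in its slot.
- bar_mould_b: Second clear bar mould, same as bar_mould_a. Stays in its slot.
- slab: Grey turn-out slab 220 (x) x 260 (y) x 8 mm, lying loose on the bench right of the rack; origin at the middle of its underside.
- melt_bowl: Clear round bowl with a film of chocolate, 150 mm across the rim, 55 mm high, loose on the bench left of the rack (the keeper swings out above it); origin under its middle. Leave alone.

How it is judged:
By the outcome, as a careful person would: the job done as asked, in the order asked, and still so for the second after the job is handed in, while the arm keeps its last pose, push and grip.
It also fails if it takes over 48 s, if anything falls off the work surface, if the arm or the gripper's body presses on something with over 40 N, if the wrist force passes 120 N, or if a joint passes its speed limit or range.

## Working session

There is one attempt and no reset: what is moved stays moved. The work goes in short steps, Python scripts to look and compute and a tool call to move; the robot and the scene stay as the last step left them, time stands still between calls to the robot, and variables do not carry over. Pictures are saved under pics/ and viewed, about 8 in all and at most 12, crops included, and the job is handed in when it is done.

Besides the shell and the picture viewer there is one more tool, called after ">>>" by a JSON object that holds its "fn" and its "kwargs". carry_out: Moves the arm, as the interface text tells. Its arguments: {"type":"object","properties":{"deltas":{"type":"array","items":{"type":"array"}},"grip_force":{"type":"number"}},"required":["deltas"]}

```bash
mkdir -p pics; ls
cat > h.py <<'E'
import numpy as np, cv2
from scipy.spatial.transform import Rotation as R
def cam(c):
    Rm=cv2.Rodrigues(np.array(c["rvec"],float))[0]; t=np.array(c["tvec"],float).ravel()
    return np.array(c["camera_matrix"],float),Rm,t
def ray(c,uv,z):
    K,Rm,t=cam(c); d=Rm.T@np.linalg.solve(K,[uv[0],uv[1],1.]); o=-Rm.T@t
    return o+d*(z-o[2])/d[2]
def proj(c,P):
    K,Rm,t=cam(c); return cv2.projectPoints(np.array(P,float).reshape(-1,3),Rm,t,K,None)[0].reshape(-1,2)
def save(c,n): cv2.imwrite(f"pics/{n}.png",c["img"][:,:,::-1])
E
python3 - <<'E'
from station import r
from h import *
import pickle
for n in("scene","top"):
    c=r.capture(n); save(c,n+"0"); pickle.dump(c,open(n+"0.pkl","wb"))
    K,Rm,t=cam(c); print(n,-Rm.T@t,K[0,0])
s=r.state(); print(s)
E
```

```text
pics
scene [0.13639691 0.91047483 0.872729  ] 471.07736385785665
top [ 0.29540436 -0.02154407  1.4555338 ] 544.8048179725242
{'clock': 0.1, 'joint_positions': array([-1.34471925e+00,  9.18237454e-02,  1.23178692e+00,  2.25056501e-05,
        1.81978980e+00, -5.67196256e-02]), 'joint_velocities': array([ 0.00115504, -0.00144999, -0.00304383,  0.00129118,  0.00074609,
       -0.00013409]), 'tau': array([ 3.90218236e-03, -4.60216892e+01, -4.19218361e+01,  1.34561647e-04,
        1.06449079e-02,  9.69371911e-06]), 'ee_pos': array([ 0.1673714 , -0.57596179,  0.25222773]), 'orientation': array([-0.56505671,  0.42502797, -0.4240608 ,  0.56589272]), 'ft_force': array([-1.61746187, -0.11502062,  0.24319097]), 'moment': array([ 0.0442324 ,  0.03252052, -0.0317384 ]), 'gripper_width': 0.9987397888813464}
```

View pics/scene0.png

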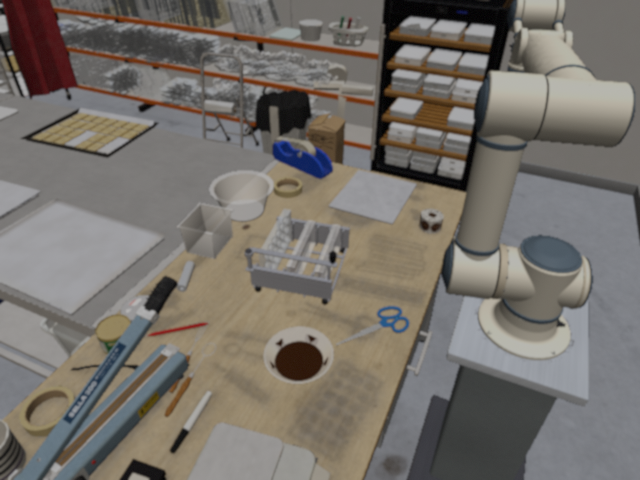

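View pics/top0.png

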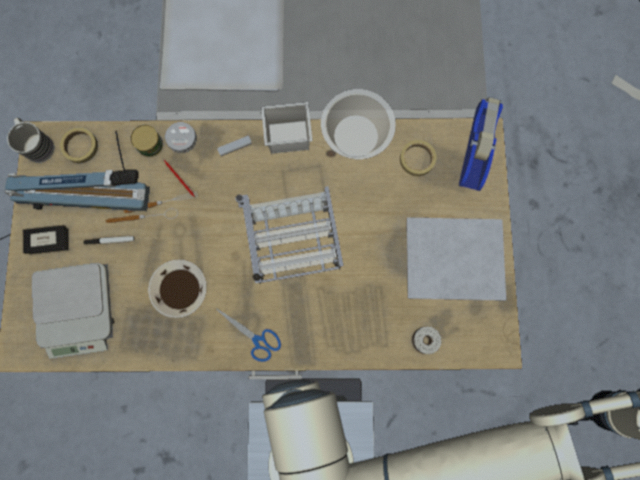

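The top view shows the rack at about (290,235), the slab at (456,259), the bowl at (180,288), and the keeper along the rack's left side from (240,199) to (258,276). The knobbly mould, probably the praline, is in the far slot. I'll zoom in to check.

Run:
```python
import pickle
from h import *
t=pickle.load(open("top0.pkl","rb")); s=pickle.load(open("scene0.pkl","rb"))
a=cv2.resize(t["img"][180:290,225:355],None,fx=4.5,fy=4.5,interpolation=cv2.INTER_CUBIC)[:,:,::-1]
b=cv2.resize(s["img"][200:310,235:365],None,fx=4.5,fy=4.5,interpolation=cv2.INTER_CUBIC)[:,:,::-1]
cv2.imwrite("pics/z.png",cv2.resize(np.vstack([a,b]),None,fx=.6,fy=.6) if 0 else np.hstack([a,b])[:, :] if 0 else cv2.resize(np.hstack([a,b]),(800,338)))
cv2.imwrite("pics/zt.png",a)
for uv in [(240,199),(258,276)]: print(ray(t,uv,.14))
# slab corners
g=t["img"][205:310,395:515]; hsv=cv2.cvtColor(g,cv2.COLOR_RGB2HSV)
m=((hsv[:,:,1]<40)&(hsv[:,:,2]>120)).astype(np.uint8); m=cv2.morphologyEx(m,cv2.MORPH_OPEN,np.ones((5,5)))
k=max(cv2.findContours(m,0,2)[0],key=cv2.contourArea); q=cv2.boxPoints(cv2.minAreaRect(k))+[395,205]
P=[ray(t,p,.008) for p in q]; print(q,np.round(P,3),np.mean(P,0),[np.linalg.norm(P[i]-P[i-1]) for i in range(4)])
```

```text
[0.65356794 0.17166636 0.14      ]
[0.45999454 0.12379362 0.14      ]
[[406. 217.]
 [506. 217.]
 [506. 300.]
 [406. 300.]] [[ 0.636 -0.263  0.008]
 [ 0.634 -0.535  0.008]
 [ 0.408 -0.519  0.008]
 [ 0.41  -0.254  0.008]] [ 0.52198883 -0.39276466  0.008     ] [np.float64(0.22561567262311763), np.float64(0.27238344055656366), np.float64(0.22588235419062083), np.float64(0.2642772772291903)]
```

View pics/zt.png

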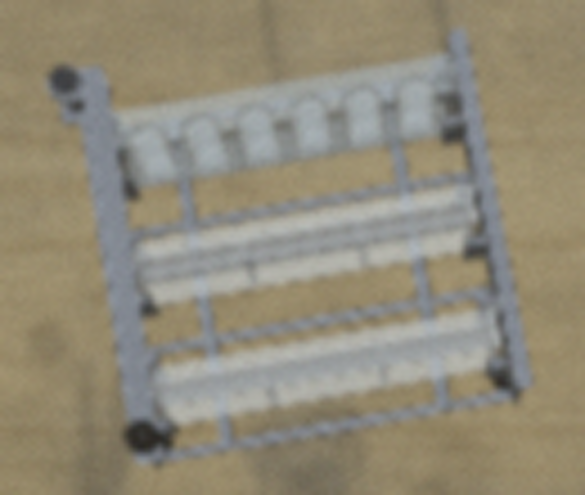

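View pics/z.png

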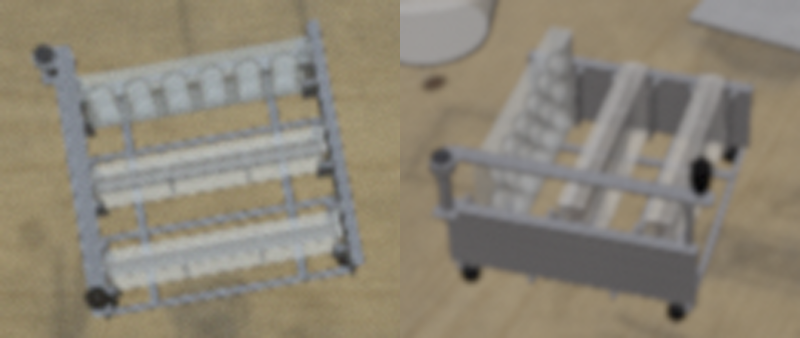

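Now the zoom is clear. The praline mould is in the far slot with its cavities facing the robot, and the knob is at (257,277) in top and (333,257) in scene. Next I'll triangulate and fit the rack pose.

```bash
cat > fit.py <<'E'
import pickle
from h import *
t=pickle.load(open("top0.pkl","rb")); s=pickle.load(open("scene0.pkl","rb"))
def tri(a,b):
    A=[];B=[]
    for c,uv in((t,a),(s,b)):
        K,Rm,tt=cam(c); d=Rm.T@np.linalg.solve(K,[*uv,1.]); d/=np.linalg.norm(d); o=-Rm.T@tt
        M=np.eye(3)-np.outer(d,d); A.append(M);B.append(M@o)
    A=np.vstack(A);B=np.hstack(B); return np.linalg.lstsq(A,B,rcond=None)[0]
# dark knob centroid
def blob(c,x0,y0,x1,y1,th):
    g=c["img"][y0:y1,x0:x1].max(2); m=(g<th).astype(np.uint8)
    n,l,st,ce=cv2.connectedComponentsWithStats(m); i=1+np.argmax(st[1:,4]); return ce[i]+[x0,y0],st[i,4],st[i,:4]
for th in(50,70): 
    a=blob(t,245,262,270,290,th); b=blob(s,322,242,345,272,th); print(th,a,b,tri(a[0],b[0]))
cr=lambda x,y:(225+x/4.5,180+y/4.5)
print("post top z.155?",[ray(t,cr(65,80),z) for z in(.135,.145,.155)], tri(cr(65,80),(248.7,251.5)))
far=ray(t,cr(458,35),.084);near=ray(t,cr(522,385),.084);print("R cheek",far,near,np.linalg.norm(far-near))
m1=ray(t,cr(117,118),.124);m2=ray(t,cr(455,68),.124);print("mould back top",m1,m2,np.linalg.norm(m1-m2))
for a,b in((far,near),): d=a-b; print("yaw",np.arctan2(d[1],d[0]))
d=m1-m2; print("yaw",np.arctan2(-d[0],d[1]))
E
python3 fit.py
```

```text
50 (array([257.2, 277. ]), np.int32(15), array([ 9, 13,  8,  5], dtype=int32)) (array([332.25, 256.75]), np.int32(48), array([ 8, 10,  6, 11], dtype=int32)) [0.45620846 0.12456718 0.14970684]
70 (array([257.2195122 , 276.70731707]), np.int32(41), array([ 8, 12, 10,  6], dtype=int32)) (array([332.29824561, 256.8245614 ]), np.int32(57), array([ 8, 10,  6, 11], dtype=int32)) [0.45655794 0.12445669 0.14938457]
post top z.155? [array([0.65810855, 0.17386292, 0.135     ]), array([0.65536191, 0.17238316, 0.145     ]), array([0.65261526, 0.1709034 , 0.155     ])] [0.65773724 0.17380781 0.1328447 ]
R cheek [ 0.69755825 -0.04633833  0.084     ] [ 0.49228864 -0.08044359  0.084     ] 0.2080835937366078
mould back top [0.6389059  0.14586887 0.124     ] [ 0.66658017 -0.04374021  0.124     ] 0.19161802919128032
yaw 0.16464458554285183
yaw 0.1449309966256254
```

```bash
cat > ov.py <<'E'
from fit import *
import sys
cx,cy,psi,th=map(float,sys.argv[1:5]); 
def W(p): c_,s_=np.cos(psi),np.sin(psi); p=np.array(p,float).reshape(-1,3); return np.c_[cx+c_*p[:,0]-s_*p[:,1],cy+s_*p[:,0]+c_*p[:,1],p[:,2]]
post=[.101,.1145,.132]; kn=[.101-.208*np.cos(th),.1145+.208*np.sin(th),.151]
L=[([[-.107,-.1095,.084],[.107,-.1095,.084]],(255,0,0)),([[-.107,.1095,.084],[.107,.1095,.084]],(255,0,0)),
 ([[.083,-.101,.124],[.083,.101,.124],[.061,.101,.124],[.061,-.101,.124],[.083,-.101,.124]],(0,255,0)),([post,kn],(255,0,255)),([[-.083,-.1,.098],[-.083,.1,.098],[-.061,.1,.098],[-.061,-.1,.098]],(0,200,255))]
out=[]
for c,(x0,y0) in((t,(225,180)),(s,(235,200))):
    im=cv2.resize(c["img"][y0:y0+110,x0:x0+130],None,fx=6,fy=6,interpolation=cv2.INTER_CUBIC)
    for pts,col in L:
        q=(proj(c,W(pts))-[x0,y0]+.5)*6; cv2.polylines(im,[q.astype(np.int32)],False,col,1)
    out.append(im)
if len(sys.argv)>5: cv2.imwrite("pics/%s.png"%sys.argv[5],cv2.resize(np.hstack(out),(800,338),interpolation=cv2.INTER_AREA)[:,:,::-1]); cv2.imwrite("pics/%s_t.png"%sys.argv[5],out[0][:600,:,::-1])
print(W([post,kn,[.072,0,.124]]))
E
python3 ov.py .578 .0447 .155 0 ov1 | tail -3
```

```text
[[0.66011264 0.17341971 0.132     ]
 [0.45460624 0.14130865 0.151     ]
 [0.64913683 0.05581537 0.124     ]]
```

View pics/ov1_t.png

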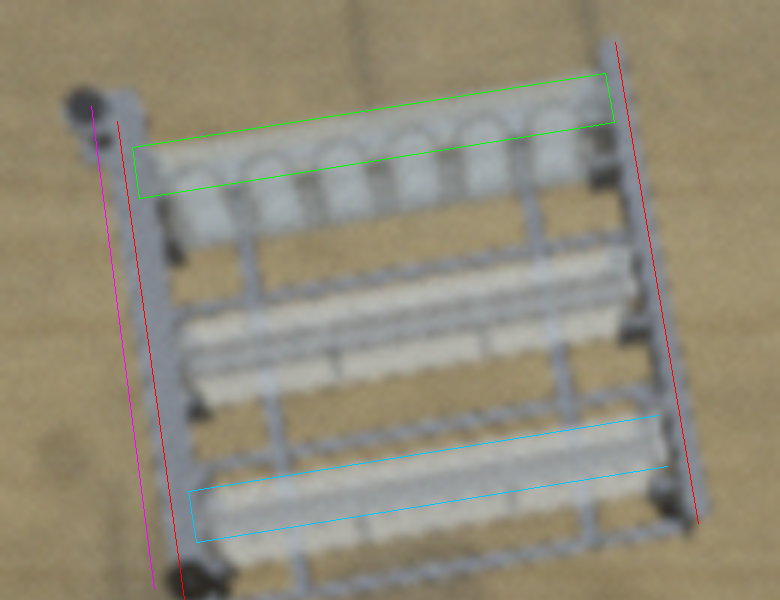

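The bar sits about 17 mm inboard of the hinge axis, since it lies over the mould ends. With that offset the knob, post and cheek measurements agree, with rack yaw about 0.17.

The moves only turn about the tool's y axis. Tilting will have to come from how poses beyond reach are handled, so I'll test that in free air before touching anything.

>>> {"fn": "carry_out", "kwargs": {"deltas": [[[1,0,0],0,1],[[1,0,0],0,1],[[1,0,0],0,1],[[1,0,0],0,1],[[1,0,0],0,1],[[1,0,0],0,1],[[1,0,0],0,1],[[1,0,0],0,1],[[1,0,0],0,1],[[1,0,0],0,1]]}}

```text
clock: 0.93
ee_pos: [0.2335, -0.8027, 0.2344]
orientation: [-0.564, 0.426, -0.423, 0.567]
ft_force: [-6.3, 21.1, 19.4]
gripper_width: 1.002
```

```bash
python3 st.py
```

```text
t 0.93 p [ 0.2335 -0.8027  0.2344] q [-1.3285  0.9237  0.1683  0.0006  2.057  -0.0401] F [-6.3 21.1 19.4] g 1.002
X [ 0.2789 -0.9603 -0.0074] Y [-0.0013  0.0073 -1.    ] Z [0.9603 0.2789 0.0008]
```

>>> {"fn": "carry_out", "kwargs": {"deltas": [[[0.5,0,0],0,1],[[0.5,0,0],0,1],[[0.5,0,0],0,1]]}}

```text
clock: 1.18
ee_pos: [0.2373, -0.8153, 0.2061]
orientation: [-0.564, 0.426, -0.423, 0.567]
ft_force: [-0.5, 0.1, -1.8]
gripper_width: 1.001
```

```bash
python3 st.py
```

```text
t 1.18 p [ 0.2373 -0.8153  0.2061] q [-1.3282  0.9558  0.1706  0.0016  2.0208 -0.0394] F [-0.5  0.1 -1.8] g 1.001
X [ 0.2789 -0.9603 -0.0055] Y [ 0.0001  0.0058 -1.    ] Z [0.9603 0.2789 0.0017]
```

Orientation is held very firmly and only position gives way at the reach limit. I'll come back to the tilt once the mould is held. Keeper next: fly over with the gripper closed and come down on the inner side of the knob.

>>> {"fn": "carry_out", "kwargs": {"deltas": [[[-1,-0.3,0.59],0,0],[[-1,-0.3,0.59],0,0],[[-1,-0.3,0.59],0,0],[[-1,0,0.59],0,0],[[-1,0,0.59],0,0],[[-1,0,0.59],0,0],[[-1,0,0.59],0,0],[[-1,0,0.59],0,0],[[-1,0,0.59],0,0],[[-1,0,0.59],0,0],[[-1,0,0.59],0,0],[[-1,0,0.59],0,0]]}}

```text
clock: 2.18
ee_pos: [0.3252, -0.4792, 0.2408]
orientation: [0.57, -0.412, 0.441, -0.557]
ft_force: [0.5, -0.4, 0.2]
gripper_width: 0.002
```

>>> {"fn": "carry_out", "kwargs": {"deltas": [[[-1,0,0.59],0,0],[[-1,0,0.59],0,0],[[-1,0,0.59],0,0],[[-1,0,0.59],0,0],[[-1,0,0.59],0,0],[[-1,0,0.59],0,0],[[-1,0,0.59],0,0],[[-1,0,0.59],0,0],[[-1,0,0.59],0,0],[[-1,0,0.59],0,0]]}}

```text
clock: 3.02
ee_pos: [0.4033, -0.1871, 0.2625]
orientation: [0.571, -0.384, 0.469, -0.553]
ft_force: [0.6, 0.6, 0.6]
gripper_width: -0.006
```

```bash
python3 st.py
```

```text
t 3.02 p [ 0.4033 -0.1871  0.2625] q [-0.4786 -0.4236  1.6776 -0.046   1.7727  0.8086] F [0.6 0.6 0.6] g -0.006
X [ 0.2639 -0.9581  0.1109] Y [ 0.0806 -0.0926 -0.9924] Z [0.9612 0.2709 0.0528]
```

>>> {"fn": "carry_out", "kwargs": {"deltas": [[[-0.5,-0.03,0.28],0,0],[[-0.5,-0.03,0.28],0,0],[[-0.5,-0.03,0.28],0,0],[[-0.5,-0.03,0.28],0,0],[[-0.5,-0.03,0.28],0,0],[[-0.5,-0.03,0.28],0,0],[[-0.5,-0.03,0.28],0,0],[[-0.5,-0.03,0.28],0,0],[[-0.5,-0.03,0.28],0,0],[[-0.5,-0.03,0.28],0,0]]}}

```text
clock: 3.85
ee_pos: [0.4383, -0.0366, 0.2945]
orientation: [-0.559, 0.356, -0.493, 0.563]
ft_force: [-0.1, -0.9, -1.2]
gripper_width: -0.001
```

```bash
python3 st.py
```

```text
t 3.85 p [ 0.4383 -0.0366  0.2945] q [-0.0907 -0.468   1.6583 -0.0989  1.7811  1.1762] F [-0.1 -0.9 -1.2] g -0.001
X [ 0.2595 -0.954   0.1501] Y [ 0.1581 -0.1114 -0.9811] Z [0.9527 0.2783 0.1219]
```

>>> {"fn": "carry_out", "kwargs": {"deltas": [[[0,0,0],0,0],[[0,0,0],0,0],[[0,0,0],0,0],[[0,0,0],0,0]]}}

```text
clock: 4.18
ee_pos: [0.4382, -0.035, 0.3042]
orientation: [-0.555, 0.348, -0.498, 0.568]
ft_force: [-0.3, -0.4, 0.2]
gripper_width: -0.003
```

```bash
python3 st.py
```

```text
t 4.18 p [ 0.4382 -0.035   0.3042] q [-0.0871 -0.4817  1.6524 -0.0986  1.7795  1.1758] F [-0.3 -0.4  0.2] g -0.003
X [ 0.2604 -0.9526  0.1573] Y [ 0.1792 -0.1123 -0.9774] Z [0.9487 0.2826 0.1415]
```

>>> {"fn": "carry_out", "kwargs": {"deltas": [[[0.5,0,0],0,0],[[0.5,0,0],0,0],[[0.5,0,0],0,0],[[0.5,0,0],0,0]]}}

```text
clock: 4.52
ee_pos: [0.4504, -0.085, 0.315]
orientation: [-0.554, 0.347, -0.5, 0.569]
ft_force: [0.2, 0.5, 0.3]
gripper_width: -0.001
```

```bash
python3 st.py
```

```text
t 4.52 p [ 0.4504 -0.085   0.315 ] q [-0.2106 -0.4388  1.6035 -0.0737  1.7699  1.06  ] F [0.2 0.5 0.3] g -0.001
X [ 0.2596 -0.9524  0.1598] Y [ 0.1849 -0.1134 -0.9762] Z [0.9478 0.2829 0.1467]
```

>>> {"fn": "carry_out", "kwargs": {"deltas": [[[-0.95,0.48,0.29],0,0],[[-0.95,0.48,0.29],0,0],[[-0.95,0.48,0.29],0,0],[[-0.95,0.48,0.29],0,0],[[-0.95,0.48,0.29],0,0],[[-0.95,0.48,0.29],0,0],[[-0.95,0.48,0.29],0,0]]}}

```text
clock: 5.1
ee_pos: [0.4756, 0.0686, 0.2173]
orientation: [-0.547, 0.348, -0.513, 0.563]
ft_force: [0.4, 0.6, -0.3]
gripper_width: -0.002
```

```bash
python3 st.py
```

```text
t 5.1 p [0.4756 0.0686 0.2173] q [ 0.1764 -0.388   1.7427 -0.1574  1.6109  1.4758] F [ 0.4  0.6 -0.3] g -0.002
X [ 0.2315 -0.958   0.169 ] Y [ 0.1973 -0.1239 -0.9725] Z [0.9526 0.2585 0.1603]
```

>>> {"fn": "carry_out", "kwargs": {"deltas": [[[0,0,0],0,0]]}}

```text
clock: 5.18
ee_pos: [0.4748, 0.0709, 0.2136]
orientation: [-0.548, 0.349, -0.511, 0.563]
ft_force: [-0.3, -0.3, -0.6]
gripper_width: -0.003
```

```bash
python3 st.py; python3 -c "
from station import r
for i in range(4): r.capture('top'); s=r.state(); print(s['clock'],s['joint_positions'].round(4),s['tau'].round(1))"
```

```text
t 5.18 p [0.4748 0.0709 0.2136] q [ 0.1804 -0.3854  1.7467 -0.156   1.6093  1.4782] F [-0.3 -0.3 -0.6] g -0.003
X [ 0.2346 -0.9576  0.1671] Y [ 0.1927 -0.1227 -0.9736] Z [0.9528 0.2606 0.1558]
5.2333 [ 0.1781 -0.3866  1.745  -0.1572  1.6106  1.4758] [  1.1 -25.6 -42.5  -0.6  -1.1   0.3]
5.2833 [ 0.1764 -0.3877  1.7434 -0.1578  1.6112  1.4748] [  0.9 -25.  -41.7  -0.7  -1.    0.1]
5.3333 [ 0.1752 -0.3885  1.7422 -0.1579  1.6113  1.4747] [  0.7 -25.1 -41.8  -0.7  -1.    0. ]
5.3833 [ 0.1746 -0.389   1.7417 -0.1578  1.6113  1.4748] [  0.5 -25.3 -42.1  -0.8  -1.    0. ]
```

>>> {"fn": "carry_out", "kwargs": {"deltas": [[[0,0,0],0,0],[[0,0,0],0,0],[[0,0,0],0,0],[[0,0,0],0,0]]}}

```text
clock: 5.72
ee_pos: [0.4769, 0.064, 0.2224]
orientation: [-0.543, 0.348, -0.517, 0.563]
ft_force: [-0.0, 0.2, -0.9]
gripper_width: -0.004
```

```bash
python3 st.py
```

```text
t 5.72 p [0.4769 0.064  0.2224] q [ 0.1672 -0.3926  1.738  -0.1584  1.6121  1.473 ] F [-0.   0.2 -0.9] g -0.004
X [ 0.2237 -0.9595  0.171 ] Y [ 0.204  -0.1254 -0.9709] Z [0.9531 0.2521 0.1677]
```

>>> {"fn": "carry_out", "kwargs": {"deltas": [[[-0.3,0.75,-0.22],0,0],[[-0.3,0.75,-0.22],0,0],[[-0.3,0.7,-0.22],0,0]]}}

```text
clock: 5.97
ee_pos: [0.4707, 0.0734, 0.1683]
orientation: [-0.539, 0.345, -0.521, 0.564]
ft_force: [0.0, -0.0, -0.4]
gripper_width: 0.002
```

```bash
cat >> st.py <<'E'
import sys
if len(sys.argv)>1:
    g=np.array(list(map(float,sys.argv[1:4]))); print("go",M.T@(g-s["ee_pos"])/.025)
E
python3 -c "
from station import r
for i in range(4): r.capture('top')"; python3 st.py .449 .170 .163
```

```text
t 6.17 p [0.4702 0.0734 0.1683] q [ 0.1931 -0.4151  1.8513 -0.1648  1.5161  1.5168] F [0.3 0.1 0.6] g 0.0
X [ 0.2194 -0.9603  0.1725] Y [ 0.2143 -0.125  -0.9687] Z [0.9518 0.2495 0.1784]
go [-3.9348 -0.4582  0.1174]
```

>>> {"fn": "carry_out", "kwargs": {"deltas": [[[-0.8,-0.08,0.02],0,0],[[-0.8,-0.08,0.02],0,0],[[-0.8,-0.05,0.02],0,0],[[-0.8,-0.05,0.02],0,0],[[-0.8,-0.05,0.02],0,0]]}}

```text
clock: 6.58
ee_pos: [0.454, 0.1701, 0.1701]
orientation: [-0.534, 0.344, -0.527, 0.565]
ft_force: [0.8, -0.6, 0.0]
gripper_width: -0.002
```

```bash
python3 st.py .461 .242 .163
```

```text
t 6.58 p [0.454  0.1701 0.1701] q [ 0.4259 -0.3626  1.8106 -0.2106  1.5342  1.7576] F [ 0.8 -0.6  0. ] g -0.002
X [ 0.2076 -0.9625  0.1746] Y [ 0.2284 -0.1259 -0.9654] Z [0.9512 0.2403 0.1937]
go [-2.7579 -0.0225  0.9035]
```

>>> {"fn": "carry_out", "kwargs": {"deltas": [[[-0.9,0.05,0.2],0,0],[[-0.9,0.1,0.3],0,0],[[-0.9,0.1,0.4],0,0]]}}

```text
clock: 6.83
ee_pos: [0.4657, 0.2427, 0.1655]
orientation: [-0.529, 0.342, -0.53, 0.567]
ft_force: [-0.2, -0.5, 1.5]
gripper_width: -0.004
```

```bash
python3 st.py .494 .303 .163
```

```text
t 6.83 p [0.4657 0.2427 0.1655] q [ 0.5557 -0.2321  1.715  -0.2332  1.5162  1.8959] F [-0.2 -0.5  1.5] g -0.004
X [ 0.2036 -0.9636  0.1732] Y [ 0.2404 -0.1223 -0.9629] Z [0.9491 0.2377 0.2067]
go [-2.1121  0.0718  1.6272]
```

>>> {"fn": "carry_out", "kwargs": {"deltas": [[[-0.75,0.03,0.45],0,0],[[-0.75,0.03,0.55],0,0],[[-0.7,0.03,0.6],0,0]]}}

```text
clock: 7.08
ee_pos: [0.4958, 0.3092, 0.1682]
orientation: [-0.526, 0.341, -0.532, 0.57]
ft_force: [0.0, -1.2, -0.3]
gripper_width: -0.003
```

```bash
python3 st.py
python3 - <<'E'
from station import r
from h import *
a=r.capture("top");b=r.capture("scene")
A=cv2.resize(a["img"][140:310,150:350],None,fx=2,fy=2,interpolation=cv2.INTER_CUBIC); B=cv2.resize(b["img"][170:340,220:420],None,fx=2,fy=2,interpolation=cv2.INTER_CUBIC)
cv2.imwrite("pics/k.png",np.hstack([A,B])[:,:,::-1])
E
```

```text
t 7.08 p [0.4958 0.3092 0.1682] q [ 0.6316 -0.0611  1.5563 -0.245   1.5142  1.9738] F [ 0.  -1.2 -0.3] g -0.003
X [ 0.2027 -0.9641  0.1714] Y [ 0.2475 -0.1189 -0.9616] Z [0.9475 0.2373 0.2145]
```

View pics/k.png

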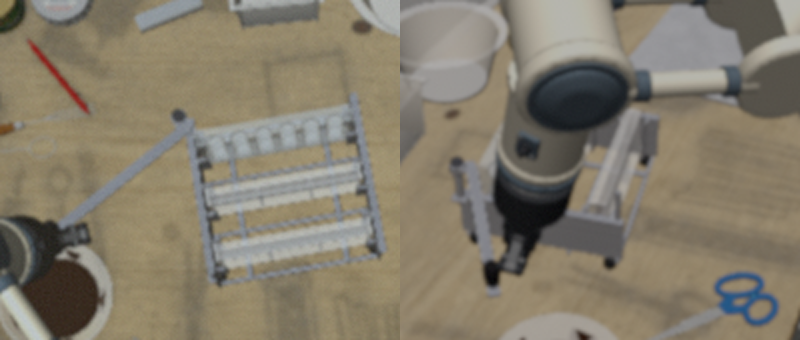

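```bash
python3 - <<'E'
from fit import *
a=ray(t,(246.5,205),.124);b=ray(t,(326,192.5),.124);print(a,b,np.linalg.norm(a-b),(a+b)/2,np.arctan2(-(a-b)[0],(a-b)[1]))
E
python3 st.py .48 .28 .26; python3 st.py .65 -.25 .26|tail -1
```

```text
50 (array([257.2, 277. ]), np.int32(15), array([ 9, 13,  8,  5], dtype=int32)) (array([332.25, 256.75]), np.int32(48), array([ 8, 10,  6, 11], dtype=int32)) [0.45620846 0.12456718 0.14970684]
70 (array([257.2195122 , 276.70731707]), np.int32(41), array([ 8, 12, 10,  6], dtype=int32)) (array([332.29824561, 256.8245614 ]), np.int32(57), array([ 8, 10,  6, 11], dtype=int32)) [0.45655794 0.12445669 0.14938457]
post top z.155? [array([0.65810855, 0.17386292, 0.135     ]), array([0.65536191, 0.17238316, 0.145     ]), array([0.65261526, 0.1709034 , 0.155     ])] [0.65773724 0.17380781 0.1328447 ]
R cheek [ 0.69755825 -0.04633833  0.084     ] [ 0.49228864 -0.08044359  0.084     ] 0.2080835937366078
mould back top [0.6389059  0.14586887 0.124     ] [ 0.66658017 -0.04374021  0.124     ] 0.19161802919128032
yaw 0.16464458554285183
yaw 0.1449309966256254
[0.64216309 0.1572785  0.124     ] [ 0.67342827 -0.04352413  0.124     ] 0.20322207142054155 [0.65779568 0.05687718 0.124     ] 0.1544608054267957
t 7.18 p [0.4964 0.3103 0.1675] q [ 0.6321 -0.0581  1.5546 -0.2442  1.5129  1.973 ] F [-0.3 -0.2 -0.5] g 0.001
X [ 0.2043 -0.9639  0.1709] Y [ 0.2472 -0.1181 -0.9617] Z [0.9472 0.2388 0.2141]
go [ 1.667  -3.5775 -0.1177]
go [23.4904  0.6077  1.2611]
```

>>> {"fn": "carry_out", "kwargs": {"deltas": [[[0.4,-0.95,0],0,0],[[0.4,-0.95,0],0,0],[[0.4,-0.9,0],0,0],[[0.6,-0.8,0],0,0],[[1,0.1,0.1],0,0],[[1,0.1,0.1],0,0],[[1,0.1,0.1],0,0],[[1,0.1,0.1],0,0],[[1,0.1,0.1],0,0],[[1,0.1,0.1],0,0],[[1,0.1,0.1],0,0],[[1,0.1,0.1],0,0]]}}

```text
clock: 8.18
ee_pos: [0.549, 0.075, 0.3055]
orientation: [-0.521, 0.335, -0.535, 0.575]
ft_force: [-0.0, 0.9, -0.4]
gripper_width: -0.001
```

```bash
python3 st.py .65 -.25 .26
```

```text
t 8.18 p [0.549  0.075  0.3055] q [ 0.1642 -0.2263  1.4655 -0.1574  1.6516  1.4722] F [-0.   0.9 -0.4] g -0.001
X [ 0.2048 -0.9636  0.172 ] Y [ 0.2664 -0.1142 -0.9571] Z [0.9419 0.2418 0.2333]
go [13.0393  4.3023  0.2386]
```

>>> {"fn": "carry_out", "kwargs": {"deltas": [[[1,0.4,0.1],0,1],[[1,0.4,0.1],0,1],[[1,0.4,0.1],0,1],[[1,0.4,0.1],0,1],[[1,0.4,0.1],0,1],[[1,0.4,0.1],0,1],[[1,0.4,0.1],0,1],[[1,0.4,0.1],0,1],[[1,0.4,0.1],0,1],[[1,0.4,0.1],0,1],[[1,0.4,0.1],0,1]]}}

```text
clock: 9.1
ee_pos: [0.6591, -0.2214, 0.28]
orientation: [-0.514, 0.326, -0.546, 0.576]
ft_force: [0.3, -0.1, -0.3]
gripper_width: 1.0
```

```bash
python3 st.py .65 -.25 .26
```

```text
t 9.1 p [ 0.6591 -0.2214  0.28  ] q [-0.3679  0.0768  1.2279 -0.0111  1.5122  0.9806] F [ 0.3 -0.1 -0.3] g 1.0
X [ 0.1913 -0.9637  0.1864] Y [ 0.2936 -0.1251 -0.9477] Z [0.9366 0.236  0.259 ]
go [ 0.8855  0.7949 -0.8171]
```

>>> {"fn": "carry_out", "kwargs": {"deltas": [[[0,0,0],-0.12,1],[[0,0,0],-0.12,1],[[0,0,0],-0.12,1],[[0,0,0],-0.12,1],[[0,0,0],-0.12,1],[[0,0,0],-0.12,1]]}}

```text
clock: 9.6
ee_pos: [0.6554, -0.2353, 0.2859]
orientation: [0.68, -0.095, 0.325, -0.651]
ft_force: [-0.0, -0.3, 0.6]
gripper_width: 1.0
```

```bash
python3 st.py .65 -.25 .26
```

```text
t 9.6 p [ 0.6554 -0.2353  0.2859] q [-0.3869  0.0775  1.2176 -0.0145  1.5171  0.2241] F [-0.  -0.3  0.6] g 1.0
X [ 0.7701 -0.5528  0.3184] Y [ 0.294  -0.1354 -0.9462] Z [0.5662 0.8222 0.0583]
go [-0.1694  0.9961 -0.6671]
```

```bash
cat > settle.py <<'E'
from station import r
import numpy as np
np.set_printoptions(precision=4,suppress=True)
for i in range(6):
    r.capture('top'); s=r.state()
    if i%2: print(round(s['clock'],2),s['joint_positions'],sum(s['joint_positions'][[1,2,4]]).round(4),s['joint_velocities'],s['tau'].round(1),s['ft_force'].round(1))
E
python3 settle.py
```

```text
9.7 [-0.3867  0.0773  1.2174 -0.0144  1.5169  0.2292] 2.8115 [ 0.0074  0.0051  0.0071  0.0028 -0.0048  0.1642] [ -0.  -46.3 -43.   -0.1  -1.7  -1.6] [-0.3  0.6 -0.8]
9.8 [-0.3861  0.0779  1.2181 -0.0142  1.5165  0.2349] 2.8125 [ 0.0045  0.0067  0.0046  0.0006 -0.0013  0.0002] [ -0.1 -47.1 -43.6  -0.1  -1.8  -0.2] [0.4 0.2 0.1]
9.9 [-0.3855  0.0785  1.2186 -0.0142  1.5163  0.234 ] 2.8134 [ 0.0044  0.006   0.0035  0.0012 -0.0023 -0.012 ] [ -0.1 -47.2 -43.6  -0.1  -1.8   0. ] [-0.1 -0.4  0.4]
```

>>> {"fn": "carry_out", "kwargs": {"deltas": [[[0,0,0],0,1]]}}

```text
clock: 9.98
ee_pos: [0.6557, -0.2344, 0.2846]
orientation: [0.678, -0.099, 0.329, -0.65]
ft_force: [0.0, 0.1, -0.0]
gripper_width: 1.001
```

```bash
python3 settle.py
```

```text
10.08 [-0.3855  0.0784  1.2187 -0.0141  1.5164  0.2352] 2.8134 [ 0.0005  0.0017  0.0012  0.0001 -0.0013 -0.0087] [ -0.1 -46.9 -43.4  -0.1  -1.7   0. ] [ 1.1 -0.6  0.3]
10.18 [-0.3854  0.0785  1.2187 -0.0142  1.5163  0.2346] 2.8135 [-0.0018  0.0006  0.0013  0.0009  0.0016 -0.0057] [ -0.  -47.  -43.5  -0.1  -1.8   0. ] [ 0.1  0.  -0.3]
10.28 [-0.3855  0.0786  1.2187 -0.0141  1.5163  0.2343] 2.8136 [-0.0015 -0.0003  0.0006  0.0003  0.0007 -0.0028] [ -0.  -47.  -43.5  -0.1  -1.8   0. ] [-0.2 -0.4  0.2]
```

```bash
cat > plan.py <<'E'
# plan.py n x y z yaw_total : rows of shift (units) in the turning tool frame, constant world step
from station import r
from h import *
import sys
n=int(sys.argv[1]); g=np.array(list(map(float,sys.argv[2:5]))); yw=float(sys.argv[5]) if len(sys.argv)>5 else 0
s=r.state(); M=R.from_quat(s["orientation"]).as_matrix(); d=(g-s["ee_pos"])/n/.025
print("t",round(s["clock"],2),s["ee_pos"].round(4),"head",np.arctan2(M[1,0],M[0,0]).round(3),"Y",M[:,1].round(3),"F",s["ft_force"].round(1),"g",round(s["gripper_width"],3),"q",s["joint_positions"].round(3))
print([ [list((M.T@d).round(2)+0.0), round(yw/n,3)] for M in [M@R.from_rotvec([0,yw/n*k,0]).as_matrix() for k in range(n)]] .__repr__().replace("np.float64",""))
E
python3 plan.py 11 .642 .055 .20 -.80
```

```text
t 10.28 [ 0.6559 -0.2343  0.2846] head -0.632 Y [ 0.293 -0.134 -0.947] F [-0.2 -0.4  0.2] g 0.999 q [-0.385  0.079  1.219 -0.014  1.516  0.234]
[[[(-0.73), (0.14), (0.81)], -0.073], [[(-0.66), (0.14), (0.86)], -0.073], [[(-0.6), (0.14), (0.91)], -0.073], [[(-0.53), (0.14), (0.95)], -0.073], [[(-0.46), (0.14), (0.99)], -0.073], [[(-0.39), (0.14), (1.02)], -0.073], [[(-0.31), (0.14), (1.04)], -0.073], [[(-0.24), (0.14), (1.06)], -0.073], [[(-0.16), (0.14), (1.08)], -0.073], [[(-0.08), (0.14), (1.09)], -0.073], [[(0.0), (0.14), (1.09)], -0.073]]
```

>>> {"fn": "carry_out", "kwargs": {"deltas": [[[-0.73,0.14,0.81],-0.075,0.65],[[-0.66,0.14,0.86],-0.075,0.65],[[-0.6,0.14,0.91],-0.075,0.65],[[-0.53,0.14,0.95],-0.075,0.65],[[-0.46,0.14,0.99],-0.075,0.65],[[-0.39,0.14,1],-0.075,0.65],[[-0.31,0.14,1],-0.075,0.65],[[-0.24,0.14,1],-0.075,0.65],[[-0.16,0.14,1],-0.075,0.65],[[-0.08,0.14,1],-0.075,0.65],[[0,0.14,1],-0.075,0.65]]}}

```text
clock: 11.2
ee_pos: [0.6356, 0.0505, 0.1956]
orientation: [0.755, 0.18, 0.02, -0.631]
ft_force: [-0.8, 0.2, 1.1]
gripper_width: 0.651
```

```bash
python3 settle.py; python3 plan.py 4 .646 .055 .16 0
```

```text
11.3 [ 0.1145 -0.0459  1.5055 -0.1733  1.4004 -0.1127] 2.86 [-0.0548 -0.0066 -0.0256 -0.0269  0.0055  0.0331] [  1.1 -42.4 -44.2  -0.8  -1.7  -0.3] [ 0.4 -0.9  0.5]
11.4 [ 0.1102 -0.0467  1.5033 -0.1748  1.4005 -0.1115] 2.857 [-0.0317 -0.0072 -0.017  -0.0041 -0.0007 -0.0002] [  1.1 -40.7 -42.7  -0.8  -1.5  -0. ] [-0.3 -0.1  0.7]
11.5 [ 0.1081 -0.0472  1.5023 -0.1748  1.4005 -0.1116] 2.8556 [-0.0124 -0.0019 -0.0039 -0.0001  0.0002 -0.0007] [  0.7 -40.9 -43.   -0.9  -1.5   0. ] [ 0.3 -0.6 -0.6]
t 11.5 [0.6362 0.0483 0.1966] head 0.253 Y [ 0.297 -0.14  -0.944] F [ 0.3 -0.6 -0.6] g 0.652 q [ 0.108 -0.047  1.502 -0.175  1.4   -0.112]
[[[(0.01), (0.37), (0.12)], 0.0], [[(0.01), (0.37), (0.12)], 0.0], [[(0.01), (0.37), (0.12)], 0.0], [[(0.01), (0.37), (0.12)], 0.0]]
```

>>> {"fn": "carry_out", "kwargs": {"deltas": [[[0.0,0.5,0.1],0.01,0.62],[[0.0,0.5,0.1],0.01,0.62],[[0.0,0.5,0.1],0.01,0.62],[[0.0,0.4,0.1],0.01,0.62]]}}

```text
clock: 11.83
ee_pos: [0.6517, 0.0474, 0.1511]
orientation: [0.754, 0.165, 0.044, -0.634]
ft_force: [0.8, -0.4, 0.1]
gripper_width: 0.619
```

```bash
python3 - <<'E'
from station import r
from h import *
a=r.capture("scene");b=r.capture("top")
B=cv2.resize(a["img"][195:315,235:365],None,fx=3,fy=3,interpolation=cv2.INTER_CUBIC);A=cv2.resize(b["img"][150:270,240:370],None,fx=3,fy=3,interpolation=cv2.INTER_CUBIC)
cv2.imwrite("pics/g.png",np.hstack([A,B])[:,:,::-1])
E
python3 plan.py 4 .646 .055 .116 0
```

```text
t 11.93 [0.6506 0.0477 0.1487] head 0.202 Y [ 0.3   -0.142 -0.943] F [-0.8 -0.8 -0.3] g 0.622 q [ 0.105  0.002  1.54  -0.179  1.313 -0.049]
[[[(-0.12), (0.28), (0.14)], 0.0], [[(-0.12), (0.28), (0.14)], 0.0], [[(-0.12), (0.28), (0.14)], 0.0], [[(-0.12), (0.28), (0.14)], 0.0]]
```

View pics/g.png

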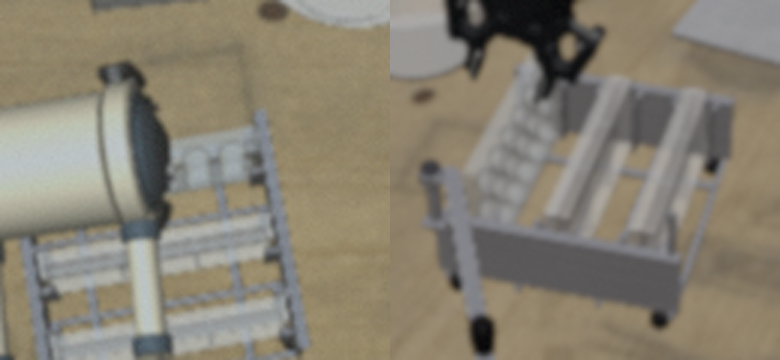

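The fingers straddle the mould's top edge: the near fingertip is at crop (545,97), the far one at (475,70), and the keeper is swung out. Next I'll descend and close gently.

>>> {"fn": "carry_out", "kwargs": {"deltas": [[[-0.15,0.3,0.14],0,0.62],[[-0.15,0.3,0.14],0,0.62],[[-0.15,0.28,0.14],0,0.62],[[-0.1,0.2,0.14],0,0.62]]}}

```text
clock: 12.27
ee_pos: [0.6439, 0.0547, 0.1151]
orientation: [0.754, 0.164, 0.043, -0.634]
ft_force: [-0.5, 0.3, -0.6]
gripper_width: 0.621
```

```bash
python3 settle.py|tail -1; python3 plan.py 1 .646 .055 .116 0
```

```text
12.57 [ 0.1191  0.0013  1.5965 -0.1873  1.2554 -0.022 ] 2.8532 [-0.0029 -0.0008 -0.0049  0.0007  0.0006  0.0003] [  0.1 -42.3 -42.2  -1.   -1.5   0. ] [-0.1 -0.4 -0.4]
t 12.57 [0.645  0.0546 0.1176] head 0.202 Y [ 0.304 -0.142 -0.942] F [-0.1 -0.4 -0.4] g 0.62 q [ 1.190e-01  1.000e-03  1.597e+00 -1.870e-01  1.255e+00 -2.200e-02]
[[[(0.02), (0.07), (0.02)], 0.0]]
```

Now I'll close at low force and see whether the arm yields towards alignment.

>>> {"fn": "carry_out", "kwargs": {"deltas": [[[0,0.05,0],0,0.4],[[0,0,0],0,0.2],[[0,0,0],0,0.1],[[0,0,0],0,0.1],[[0,0,0],0,0.1],[[0,0,0],0,0.1]], "grip_force": 40}}

```text
clock: 13.07
ee_pos: [0.6441, 0.0539, 0.1188]
orientation: [0.755, 0.163, 0.043, -0.634]
ft_force: [-4.0, 1.4, 2.3]
gripper_width: 0.302
```

```bash
python3 plan.py 1 .646 .055 .116 0; python3 settle.py|tail -1
```

```text
t 13.07 [0.6441 0.0539 0.1188] head 0.2 Y [ 0.301 -0.143 -0.943] F [-4.   1.4  2.3] g 0.302 q [ 0.118  0.     1.595 -0.187  1.261 -0.022]
[[[(0.05), (0.12), (0.05)], 0.0]]
13.37 [ 0.1183  0.0005  1.5949 -0.1871  1.2601 -0.0218] 2.8555 [-0.001   0.0002  0.0001 -0.0012  0.0003 -0.0005] [ -0.2 -41.2 -43.1  -1.   -3.3  -0. ] [-5.1 -0.5  3.8]
```

```bash
python3 plan.py 6 .6445 .054 .195 0
```

```text
t 13.37 [0.6443 0.054  0.1188] head 0.2 Y [ 0.302 -0.143 -0.943] F [-5.1 -0.5  3.8] g 0.307 q [ 0.118  0.     1.595 -0.187  1.26  -0.022]
[[[(0.14), (-0.48), (-0.1)], 0.0], [[(0.14), (-0.48), (-0.1)], 0.0], [[(0.14), (-0.48), (-0.1)], 0.0], [[(0.14), (-0.48), (-0.1)], 0.0], [[(0.14), (-0.48), (-0.1)], 0.0], [[(0.14), (-0.48), (-0.1)], 0.0]]
```

>>> {"fn": "carry_out", "kwargs": {"deltas": [[[0,0,0],0,0.1],[[0.1,-0.35,-0.08],0,0.1],[[0.14,-0.48,-0.1],0,0.1],[[0.14,-0.48,-0.1],0,0.1]], "grip_force": 60}}

```text
clock: 13.7
ee_pos: [0.636, 0.053, 0.1348]
orientation: [0.756, 0.152, 0.031, -0.636]
ft_force: [34.7, -1.0, -44.8]
gripper_width: 0.257
```

```bash
python3 plan.py 4 .6445 .054 .195 0; python3 settle.py|tail -1
```

```text
t 13.7 [0.636  0.053  0.1348] head 0.197 Y [ 0.269 -0.144 -0.952] F [ 34.7  -1.  -44.8] g 0.257 q [ 0.117 -0.004  1.565 -0.181  1.327 -0.035]
[[[(0.23), (-0.55), (-0.12)], 0.0], [[(0.23), (-0.55), (-0.12)], 0.0], [[(0.23), (-0.55), (-0.12)], 0.0], [[(0.23), (-0.55), (-0.12)], 0.0]]
14.0 [ 0.1171 -0.0036  1.564  -0.1809  1.3272 -0.0342] 2.8876 [ 0.0001  0.0023  0.0003 -0.0028 -0.0013 -0.0003] [  0.6 -58.3 -54.4  -2.   -1.2  -0.2] [  9.6   0.1 -22.9]
```

>>> {"fn": "carry_out", "kwargs": {"deltas": [[[0,0,0],0,0.1],[[0.1,-0.35,-0.08],0,0.1],[[0.1,-0.35,-0.08],0,0.1]]}}

```text
clock: 14.25
ee_pos: [0.636, 0.053, 0.1362]
orientation: [0.755, 0.148, 0.026, -0.638]
ft_force: [27.6, 0.2, -36.5]
gripper_width: 0.253
```

```bash
python3 plan.py 4 .6445 .054 .195 0
```

```text
t 14.25 [0.636  0.053  0.1362] head 0.197 Y [ 0.256 -0.143 -0.956] F [ 27.6   0.2 -36.5] g 0.253 q [ 0.115  0.006  1.55  -0.176  1.345 -0.041]
[[[(0.22), (-0.54), (-0.11)], 0.0], [[(0.22), (-0.54), (-0.11)], 0.0], [[(0.22), (-0.54), (-0.11)], 0.0], [[(0.22), (-0.54), (-0.11)], 0.0]]
```

>>> {"fn": "carry_out", "kwargs": {"deltas": [[[0.15,0,0],0,0.1],[[0.15,0,0],0,0.1],[[0.1,0,0],0,0.1],[[0,0,0],0,0.1]]}}

```text
clock: 14.58
ee_pos: [0.6384, 0.0528, 0.1328]
orientation: [0.757, 0.138, 0.017, -0.638]
ft_force: [2.7, 1.1, 2.2]
gripper_width: 0.255
```

```bash
python3 plan.py 4 .6445 .054 .195 0
python3 - <<'E'
from station import r
from h import *
a=r.capture("scene");b=r.capture("top")
B=cv2.resize(a["img"][195:315,235:365],None,fx=3,fy=3,interpolation=cv2.INTER_CUBIC);A=cv2.resize(b["img"][150:270,240:370],None,fx=3,fy=3,interpolation=cv2.INTER_CUBIC)
cv2.imwrite("pics/j.png",np.hstack([A,B])[:,:,::-1])
E
```

```text
t 14.58 [0.6384 0.0528 0.1328] head 0.192 Y [ 0.23  -0.148 -0.962] F [2.7 1.1 2.2] g 0.255 q [ 0.116  0.035  1.524 -0.178  1.369 -0.04 ]
[[[(0.19), (-0.59), (-0.11)], 0.0], [[(0.19), (-0.59), (-0.11)], 0.0], [[(0.19), (-0.59), (-0.11)], 0.0], [[(0.19), (-0.59), (-0.11)], 0.0]]
```

View pics/j.png

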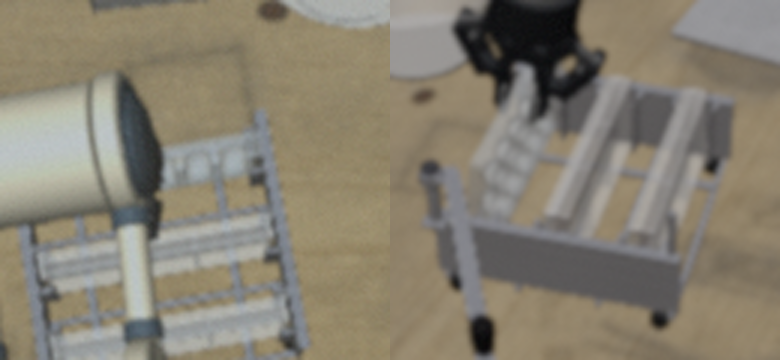

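>>> {"fn": "carry_out", "kwargs": {"deltas": [[[0.25,-0.3,-0.08],0,0.1],[[0.3,-0.4,-0.1],0,0.1],[[0.3,-0.4,-0.1],0,0.1],[[0.3,-0.4,-0.1],0,0.1]]}}

```text
clock: 15.02
ee_pos: [0.6445, 0.0524, 0.1547]
orientation: [0.759, 0.119, -0.002, -0.64]
ft_force: [-10.3, -2.6, -9.6]
gripper_width: 0.253
```

```bash
python3 plan.py 4 .6445 .054 .195 0
```

```text
t 15.02 [0.6445 0.0524 0.1547] head 0.187 Y [ 0.178 -0.153 -0.972] F [-10.3  -2.6  -9.6] g 0.253 q [ 0.113  0.087  1.425 -0.174  1.469 -0.056]
[[[(0.06), (-0.39), (-0.06)], 0.0], [[(0.06), (-0.39), (-0.06)], 0.0], [[(0.06), (-0.39), (-0.06)], 0.0], [[(0.06), (-0.39), (-0.06)], 0.0]]
```

>>> {"fn": "carry_out", "kwargs": {"deltas": [[[0.12,-0.5,-0.1],0,0.1],[[0.14,-0.55,-0.1],0,0.1],[[0.14,-0.55,-0.1],0,0.1],[[0.14,-0.55,-0.1],0,0.1]]}}

```text
clock: 15.35
ee_pos: [0.6467, 0.0526, 0.1982]
orientation: [0.76, 0.111, -0.011, -0.64]
ft_force: [0.5, 1.2, -3.3]
gripper_width: 0.246
```

```bash
python3 plan.py 4 .6445 .054 .26 0
```

```text
t 15.35 [0.6467 0.0526 0.1982] head 0.186 Y [ 0.155 -0.155 -0.976] F [ 0.5  1.2 -3.3] g 0.246 q [ 0.113  0.104  1.328 -0.172  1.571 -0.074]
[[[(0.06), (-0.61), (-0.09)], 0.0], [[(0.06), (-0.61), (-0.09)], 0.0], [[(0.06), (-0.61), (-0.09)], 0.0], [[(0.06), (-0.61), (-0.09)], 0.0]]
```

>>> {"fn": "carry_out", "kwargs": {"deltas": [[[0.1,-0.75,-0.1],0,0.1],[[0.1,-0.75,-0.1],0,0.1],[[0.1,-0.75,-0.1],0,0.1],[[0.1,-0.75,-0.1],0,0.1],[[0.1,-0.7,-0.1],0,0.1]], "grip_force": 90}}

```text
clock: 15.77
ee_pos: [0.6499, 0.0565, 0.2882]
orientation: [0.76, 0.112, -0.013, -0.64]
ft_force: [0.2, -0.1, -2.8]
gripper_width: 0.242
```

```bash
python3 settle.py; python3 plan.py 1 .6445 .054 .26 0
```

```text
15.87 [ 0.1195  0.125   1.1402 -0.177   1.731  -0.0978] 2.9963 [-0.0003  0.0083  0.0699  0.0043 -0.023   0.0074] [ -0.  -46.9 -42.4  -1.   -0.5  -0.1] [ 0.4  0.1 -3. ]
15.97 [ 0.1194  0.1264  1.1462 -0.1766  1.7308 -0.0975] 3.0034 [-0.0012  0.0109  0.0399  0.0017  0.0072  0.0003] [  0.  -52.1 -46.4  -1.1  -1.   -0. ] [ 0.2 -0.4 -3.9]
16.07 [ 0.1194  0.127   1.1484 -0.1766  1.7316 -0.0975] 3.007 [ 0.0008  0.0008  0.006  -0.0006  0.0074 -0.0017] [  0.  -51.5 -45.6  -1.1  -0.9  -0. ] [ 0.2 -0.1 -3.8]
t 16.07 [0.649  0.0564 0.2855] head 0.188 Y [ 0.149 -0.157 -0.976] F [ 0.2 -0.1 -3.8] g 0.234 q [ 0.119  0.127  1.148 -0.177  1.732 -0.098]
[[[(-0.31), (0.99), (0.12)], 0.0]]
```

>>> {"fn": "carry_out", "kwargs": {"deltas": [[[0,0,0],0,0.1]]}}

```text
clock: 16.15
ee_pos: [0.6488, 0.0563, 0.2838]
orientation: [0.76, 0.109, -0.015, -0.64]
ft_force: [-0.3, -0.8, -2.7]
gripper_width: 0.233
```

```bash
python3 settle.py
python3 - <<'E'
from station import r
from h import *
a=r.capture("scene");b=r.capture("top")
A=b["img"][140:340,200:520];B=a["img"][60:320,230:450]
A=cv2.resize(A,None,fx=1.3,fy=1.3);B=cv2.resize(B,None,fx=1.6,fy=1.6); o=np.zeros((416,416+352,3),np.uint8); o[:260,:416]=A; o[:,416:]=B
cv2.imwrite("pics/l.png",o[:,:,::-1])
E
```

```text
16.25 [ 0.1193  0.128   1.151  -0.1765  1.731  -0.0974] 3.0101 [ 0.0009 -0.0039 -0.0113 -0.0024  0.0046 -0.0015] [  0.  -51.1 -45.1  -1.1  -0.9   0. ] [ 0.5 -0.2 -3.1]
16.35 [ 0.1193  0.1275  1.1498 -0.1766  1.7312 -0.0975] 3.0085 [ 0.0011 -0.0036 -0.0121 -0.0023  0.0019  0.001 ] [ -0.  -50.  -44.2  -1.1  -0.9   0. ] [-0.5 -0.3 -2.9]
16.45 [ 0.1193  0.1271  1.1489 -0.1766  1.7314 -0.0975] 3.0074 [ 0.0022 -0.0008 -0.0069 -0.0011  0.0006  0.0007] [ -0.  -50.  -44.2  -1.1  -0.9  -0. ] [ 0.2  0.3 -2.3]
```

View pics/l.png

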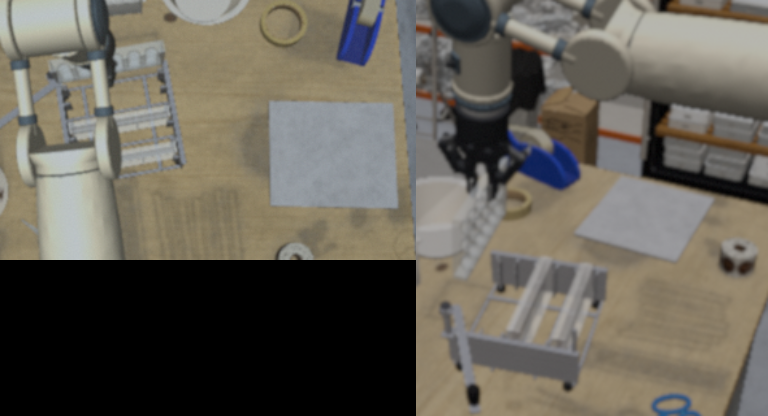

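The mould is out and held at z 0.285, with −3 N on the wrist, which matches its weight. Its top edge is flush in the pads, and the bar moulds and slab are undisturbed.

To tilt, I'll drive the last joint to its limit. Asking for more turn there should make the bounded solver trade into a lean that persists, because each row starts from the measured pose.

>>> {"fn": "carry_out", "kwargs": {"deltas": [[[0,-0.15,0],-0.12,0.1],[[0,-0.15,0],-0.12,0.1],[[0,-0.15,0],-0.12,0.1],[[0,-0.15,0],-0.12,0.1],[[0,-0.15,0],-0.12,0.1],[[0,-0.15,0],-0.12,0.1],[[0,-0.15,0],-0.12,0.1],[[0,-0.15,0],-0.12,0.1],[[0,-0.15,0],-0.12,0.1],[[0,-0.15,0],-0.12,0.1],[[0,-0.15,0],-0.12,0.1],[[0,-0.15,0],-0.12,0.1]], "grip_force": 110}}

```text
clock: 17.55
ee_pos: [0.642, 0.0638, 0.3322]
orientation: [0.548, 0.517, -0.527, -0.394]
ft_force: [-0.0, 0.3, -3.7]
gripper_width: 0.232
```

```bash
python3 plan.py 10 .50 .36 .34 -1.2
```

```text
t 17.55 [0.642  0.0638 0.3322] head 1.661 Y [ 0.151 -0.156 -0.976] F [-0.   0.3 -3.7] g 0.232 q [ 0.133  0.131  1.06  -0.181  1.814 -1.596]
[[[(1.21), (-0.3), (0.42)], -0.12], [[(1.25), (-0.3), (0.27)], -0.12], [[(1.27), (-0.3), (0.12)], -0.12], [[(1.28), (-0.3), (-0.03)], -0.12], [[(1.27), (-0.3), (-0.18)], -0.12], [[(1.23), (-0.3), (-0.33)], -0.12], [[(1.19), (-0.3), (-0.48)], -0.12], [[(1.12), (-0.3), (-0.62)], -0.12], [[(1.04), (-0.3), (-0.75)], -0.12], [[(0.94), (-0.3), (-0.87)], -0.12]]
```

>>> {"fn": "carry_out", "kwargs": {"deltas": [[[1,-0.25,0.35],-0.124,0.1],[[1,-0.25,0.2],-0.124,0.1],[[1,-0.25,0.1],-0.124,0.1],[[1,-0.25,0],-0.124,0.1],[[1,-0.25,-0.15],-0.124,0.1],[[1,-0.25,-0.3],-0.124,0.1],[[1,-0.25,-0.4],-0.124,0.1],[[1,-0.25,-0.5],-0.124,0.1],[[0.9,-0.25,-0.65],-0.124,0.1],[[0.8,-0.2,-0.7],-0.124,0.1],[[0,0,0],-0.124,0.1],[[0,0,0],-0.124,0.1]]}}

```text
clock: 18.55
ee_pos: [0.5122, 0.3137, 0.3408]
orientation: [-0.046, -0.648, 0.758, -0.066]
ft_force: [0.1, -0.5, -3.0]
gripper_width: 0.231
```

```bash
python3 plan.py 1 .50 .36 .34 0
```

```text
t 18.55 [0.5122 0.3137 0.3408] head -3.1 Y [ 0.159 -0.152 -0.976] F [ 0.1 -0.5 -3. ] g 0.231 q [ 0.607  0.087  1.092 -0.23   1.909 -2.646]
[[[(0.41), (-0.33), (-1.84)], 0.0]]
```

>>> {"fn": "carry_out", "kwargs": {"deltas": [[[0,0,0],-0.124,0.1],[[0,0,0],-0.124,0.1],[[0,0,0],-0.124,0.1],[[0,0,0],-0.124,0.1]]}}

```text
clock: 18.88
ee_pos: [0.4169, 0.4098, 0.3014]
orientation: [0.033, -0.619, 0.767, -0.165]
ft_force: [0.4, 0.7, -3.7]
gripper_width: 0.233
```

```bash
python3 plan.py 1 .50 .36 .34 0
```

```text
t 18.88 [0.4169 0.4098 0.3014] head -2.84 Y [ 0.211 -0.178 -0.961] F [ 0.4  0.7 -3.7] g 0.233 q [ 0.87   0.055  1.205 -0.293  1.869 -2.644]
[[[(-2.79), (-0.43), (3.07)], 0.0]]
```

It works as predicted: the lean grew by 0.06 rad in 4 rows. I'll carry on with an opposing sideways shift, which should shift the trade further towards lean.

>>> {"fn": "carry_out", "kwargs": {"deltas": [[[-0.65,-0.5,1],-0.125,0.1],[[-0.65,-0.5,1],-0.125,0.1],[[-0.65,-0.5,1],-0.125,0.1],[[-0.65,-0.5,1],-0.125,0.1],[[-0.65,-0.5,1],-0.125,0.1],[[-0.65,-0.5,1],-0.125,0.1]]}}

```text
clock: 19.38
ee_pos: [0.2803, 0.4735, 0.3094]
orientation: [0.103, -0.564, 0.77, -0.279]
ft_force: [-0.9, 0.6, -3.7]
gripper_width: 0.234
```

```bash
python3 plan.py 1 .50 .36 .34 0
```

```text
t 19.38 [0.2803 0.4735 0.3094] head -2.555 Y [ 0.314 -0.207 -0.927] F [-0.9  0.6 -3.7] g 0.234 q [ 1.188  0.016  1.25  -0.404  1.928 -2.644]
[[[(-4.94), (2.56), (8.27)], 0.0]]
```

>>> {"fn": "carry_out", "kwargs": {"deltas": [[[-0.9,-0.5,0.9],-0.03,0.1],[[-0.9,-0.5,0.9],-0.03,0.1],[[-0.9,-0.5,0.9],-0.03,0.1],[[-0.9,-0.5,0.9],-0.03,0.1],[[-0.9,-0.5,0.9],-0.03,0.1],[[-0.9,-0.5,0.9],-0.03,0.1],[[-0.9,-0.5,0.9],-0.03,0.1],[[-0.9,-0.5,0.9],-0.03,0.1]]}}

```text
clock: 20.05
ee_pos: [0.2947, 0.5039, 0.3976]
orientation: [0.059, -0.574, 0.767, -0.281]
ft_force: [-0.1, 0.3, -4.3]
gripper_width: 0.236
```

```bash
python3 plan.py 1 .50 .36 .34 0
```

```text
t 20.05 [0.2947 0.5039 0.3976] head -2.604 Y [ 0.362 -0.183 -0.914] F [-0.1  0.3 -4.3] g 0.236 q [ 1.205  0.123  0.986 -0.467  2.031 -2.644]
[[[(-3.46), (6.13), (7.5)], 0.0]]
```

```bash
python3 plan.py 18 .62 .0 .36 1.35
```

```text
t 20.05 [0.2947 0.5039 0.3976] head -2.604 Y [ 0.362 -0.183 -0.914] F [-0.1  0.3 -4.3] g 0.236 q [ 1.205  0.123  0.986 -0.467  2.031 -2.644]
[[[(-0.03), (0.54), (1.22)], 0.075], [[(-0.12), (0.54), (1.21)], 0.075], [[(-0.21), (0.54), (1.2)], 0.075], [[(-0.3), (0.54), (1.18)], 0.075], [[(-0.39), (0.54), (1.16)], 0.075], [[(-0.47), (0.54), (1.13)], 0.075], [[(-0.55), (0.54), (1.09)], 0.075], [[(-0.63), (0.54), (1.04)], 0.075], [[(-0.71), (0.54), (0.99)], 0.075], [[(-0.78), (0.54), (0.94)], 0.075], [[(-0.85), (0.54), (0.87)], 0.075], [[(-0.91), (0.54), (0.81)], 0.075], [[(-0.97), (0.54), (0.74)], 0.075], [[(-1.02), (0.54), (0.66)], 0.075], [[(-1.07), (0.54), (0.58)], 0.075], [[(-1.11), (0.54), (0.5)], 0.075], [[(-1.15), (0.54), (0.42)], 0.075], [[(-1.17), (0.54), (0.33)], 0.075]]
```

>>> {"fn": "carry_out", "kwargs": {"deltas": [[[-0.03,0.5,1],0.1,0.1],[[-0.15,0.5,1],0.1,0.1],[[-0.25,0.5,1],0.09,0.1],[[-0.35,0.5,1],0.09,0.1],[[-0.45,0.5,1],0.08,0.1],[[-0.55,0.5,1],0.08,0.1],[[-0.63,0.5,1],0.075,0.1],[[-0.7,0.5,1],0.075,0.1],[[-0.75,0.5,0.95],0.075,0.1],[[-0.8,0.5,0.9],0.075,0.1],[[-0.9,0.5,0.85],0.075,0.1],[[-0.95,0.5,0.8],0.075,0.1]]}}

```text
clock: 21.05
ee_pos: [0.4914, 0.1823, 0.3737]
orientation: [-0.324, -0.646, 0.691, 0.036]
ft_force: [0.7, -0.2, -4.4]
gripper_width: 0.23
```

```bash
python3 plan.py 6 .62 .0 .36 .42
```

```text
t 21.05 [0.4914 0.1823 0.3737] head 2.606 Y [ 0.368 -0.163 -0.915] F [ 0.7 -0.2 -4.4] g 0.23 q [ 0.482 -0.289  1.418 -0.325  1.737 -2.232]
[[[(-1.21), (0.6), (0.64)], 0.07], [[(-1.25), (0.6), (0.55)], 0.07], [[(-1.29), (0.6), (0.46)], 0.07], [[(-1.31), (0.6), (0.37)], 0.07], [[(-1.34), (0.6), (0.28)], 0.07], [[(-1.35), (0.6), (0.18)], 0.07]]
```

>>> {"fn": "carry_out", "kwargs": {"deltas": [[[-1,0.5,0.55],0.0,0.1],[[-1,0.5,0.55],0.0,0.1],[[-1,0.5,0.55],0.0,0.1],[[-1,0.5,0.55],0.0,0.1],[[-1,0.5,0.5],0.0,0.1],[[-1,0.5,0.5],0.0,0.1],[[-1,0.4,0.4],0.0,0.1]]}}

```text
clock: 21.63
ee_pos: [0.6171, -0.0038, 0.3645]
orientation: [-0.327, -0.647, 0.688, 0.038]
ft_force: [0.1, 1.3, -3.6]
gripper_width: 0.231
```

>>> {"fn": "carry_out", "kwargs": {"deltas": [[[-0.65,-0.45,1],-0.125,0.1],[[-0.65,-0.45,1],-0.125,0.1],[[-0.65,-0.45,1],-0.125,0.1],[[-0.65,-0.45,1],-0.125,0.1],[[-0.65,-0.45,1],-0.125,0.1],[[-0.65,-0.45,1],-0.125,0.1]]}}

```text
clock: 22.13
ee_pos: [0.5689, 0.0891, 0.381]
orientation: [-0.251, -0.55, 0.793, -0.08]
ft_force: [-0.1, 0.8, -3.7]
gripper_width: 0.228
```

```bash
python3 plan.py 1 .62 .0 .36 .42
```

```text
t 22.13 [0.5689 0.0891 0.381 ] head 2.97 Y [ 0.403 -0.382 -0.832] F [-0.1  0.8 -3.7] g 0.228 q [ 0.377 -0.179  1.361 -0.531  1.67  -2.644]
[[[(-1.88), (2.89), (2.39)], 0.42]]
```

>>> {"fn": "carry_out", "kwargs": {"deltas": [[[-0.65,-0.35,1],-0.125,0.1],[[-0.65,-0.35,1],-0.125,0.1],[[-0.65,-0.35,1],-0.125,0.1],[[-0.65,-0.35,1],-0.125,0.1],[[-0.65,-0.35,1],-0.125,0.1],[[-0.65,-0.35,1],-0.125,0.1],[[-0.65,-0.35,1],-0.125,0.1],[[-0.65,-0.35,1],-0.125,0.1]]}}

```text
clock: 22.8
ee_pos: [0.4627, 0.2305, 0.3409]
orientation: [-0.129, -0.417, 0.868, -0.236]
ft_force: [-0.3, -0.1, -3.2]
gripper_width: 0.229
```

```bash
python3 plan.py 1 .62 .0 .36 .42
```

```text
t 22.8 [0.4627 0.2305 0.3409] head -2.803 Y [ 0.517 -0.542 -0.663] F [-0.3 -0.1 -3.2] g 0.229 q [ 0.867 -0.178  1.527 -0.869  1.795 -2.644]
[[[(-2.93), (7.74), (7.53)], 0.42]]
```

>>> {"fn": "carry_out", "kwargs": {"deltas": [[[-0.65,-0.6,1],-0.125,0.1],[[-0.65,-0.6,1],-0.125,0.1],[[-0.65,-0.6,1],-0.125,0.1],[[-0.65,-0.6,1],-0.125,0.1],[[-0.65,-0.6,1],-0.125,0.1],[[-0.65,-0.6,1],-0.125,0.1]]}}

```text
clock: 23.3
ee_pos: [0.341, 0.3368, 0.2943]
orientation: [-0.023, -0.328, 0.887, -0.324]
ft_force: [0.5, 0.2, -4.4]
gripper_width: 0.23
```

```bash
python3 plan.py 1 .62 .0 .36 .42
```

```text
t 23.3 [0.341  0.3368 0.2943] head -2.525 Y [ 0.589 -0.576 -0.567] F [ 0.5  0.2 -4.4] g 0.23 q [ 1.222 -0.062  1.556 -0.948  1.962 -2.644]
[[[(-1.94), (12.84), (12.01)], 0.42]]
```

```bash
cat > lev.py <<'E'
from station import r
from h import *
psi=.154; L=np.array([-np.sin(psi),np.cos(psi),0])
for nm,q in(("grasp",[.755,.163,.043,-.634]),("lift",[.76,.111,-.011,-.64])):
    lt=R.from_quat(q).as_matrix().T@L; 
    M=R.from_quat(r.state()["orientation"]).as_matrix()
    a=np.linspace(-3.14,3.14,1257); best=[]
    for k in a:
        N=M@R.from_rotvec([0,k,0]).as_matrix(); best.append((abs((N@lt)[2]),k,N[2,0]))
    print(nm,lt.round(3),[ (round(k,2),round(x,2)) for e,k,x in sorted(best)[:4]],"now",(M@lt).round(3),"X",M[:,0].round(3))
E
python3 lev.py; python3 plan.py 12 .55 .02 .34 1.44; python3 -c "
from h import *"
```

```text
grasp [ 0.045 -0.188  0.981] [(np.float64(-2.06), np.float64(0.81)), (np.float64(1.35), np.float64(-0.82)), (np.float64(1.35), np.float64(-0.82)), (np.float64(-2.07), np.float64(0.81))] now [ 0.022 -0.502  0.864] X [-0.789 -0.559 -0.253]
lift [ 0.031 -0.178  0.984] [(np.float64(-2.04), np.float64(0.81)), (np.float64(1.35), np.float64(-0.82)), (np.float64(1.36), np.float64(-0.82)), (np.float64(-2.04), np.float64(0.81))] now [ 0.039 -0.502  0.864] X [-0.789 -0.559 -0.253]
t 23.3 [0.341  0.3368 0.2943] head -2.525 Y [ 0.589 -0.576 -0.567] F [ 0.5  0.2 -4.4] g 0.23 q [ 1.222 -0.062  1.556 -0.948  1.962 -2.644]
[[[(0.0), (0.93), (0.87)], 0.12], [[(-0.1), (0.93), (0.86)], 0.12], [[(-0.2), (0.93), (0.84)], 0.12], [[(-0.3), (0.93), (0.81)], 0.12], [[(-0.4), (0.93), (0.77)], 0.12], [[(-0.49), (0.93), (0.72)], 0.12], [[(-0.57), (0.93), (0.65)], 0.12], [[(-0.65), (0.93), (0.58)], 0.12], [[(-0.71), (0.93), (0.5)], 0.12], [[(-0.77), (0.93), (0.41)], 0.12], [[(-0.81), (0.93), (0.32)], 0.12], [[(-0.84), (0.93), (0.22)], 0.12]]
```

>>> {"fn": "carry_out", "kwargs": {"deltas": [[[0,0.9,0.9],0.125,0.1],[[-0.1,0.9,0.86],0.125,0.1],[[-0.2,0.9,0.84],0.125,0.1],[[-0.3,0.9,0.81],0.125,0.1],[[-0.4,0.9,0.77],0.125,0.1],[[-0.5,0.9,0.72],0.125,0.1],[[-0.58,0.9,0.65],0.125,0.1],[[-0.66,0.9,0.58],0.125,0.1],[[-0.72,0.9,0.5],0.125,0.1],[[-0.77,0.9,0.4],0.125,0.1],[[-0.82,0.9,0.3],0.125,0.1],[[-0.85,0.9,0.2],0.125,0.1]]}}

```text
clock: 24.3
ee_pos: [0.5433, 0.0298, 0.3356]
orientation: [-0.612, -0.475, 0.632, -0.017]
ft_force: [-0.3, 0.1, -3.7]
gripper_width: 0.23
```

```bash
python3 plan.py 12 .50 -.34 .28 1.5; python3 lev.py|head -1
```

```text
t 24.3 [0.5433 0.0298 0.3356] head 1.99 Y [ 0.603 -0.548 -0.58 ] F [-0.3  0.1 -3.7] g 0.23 q [ 0.444 -0.448  1.799 -0.872  1.394 -1.732]
[[[(-0.51), (0.7), (0.91)], 0.125], [[(-0.62), (0.7), (0.84)], 0.125], [[(-0.72), (0.7), (0.76)], 0.125], [[(-0.81), (0.7), (0.66)], 0.125], [[(-0.88), (0.7), (0.56)], 0.125], [[(-0.95), (0.7), (0.44)], 0.125], [[(-0.99), (0.7), (0.32)], 0.125], [[(-1.03), (0.7), (0.19)], 0.125], [[(-1.04), (0.7), (0.07)], 0.125], [[(-1.04), (0.7), (-0.07)], 0.125], [[(-1.03), (0.7), (-0.19)], 0.125], [[(-0.99), (0.7), (-0.32)], 0.125]]
grasp [ 0.045 -0.188  0.981] [(np.float64(2.71), np.float64(0.8)), (np.float64(-0.16), np.float64(-0.81)), (np.float64(-0.16), np.float64(-0.81)), (np.float64(2.72), np.float64(0.8))] now [-0.868 -0.482 -0.124] X [-0.25  0.56 -0.79]
```

>>> {"fn": "carry_out", "kwargs": {"deltas": [[[-0.51,0.7,0.91],0.125,0.1],[[-0.62,0.7,0.84],0.125,0.1],[[-0.72,0.7,0.76],0.125,0.1],[[-0.81,0.7,0.66],0.125,0.1],[[-0.88,0.7,0.56],0.125,0.1],[[-0.95,0.7,0.44],0.125,0.1],[[-1,0.7,0.32],0.125,0.1],[[-1,0.7,0.19],0.125,0.1],[[-1,0.7,0.07],0.125,0.1],[[-1,0.7,-0.07],0.125,0.1],[[-1,0.7,-0.19],0.125,0.1],[[-1,0.7,-0.3],0.125,0.1]]}}

```text
clock: 25.3
ee_pos: [0.4971, -0.353, 0.2791]
orientation: [0.878, 0.361, -0.045, -0.311]
ft_force: [2.2, 0.4, -4.1]
gripper_width: 0.233
```

```bash
python3 lev.py; python3 plan.py 10 .495 -.366 .235 1.2
```

```text
grasp [ 0.045 -0.188  0.981] [(np.float64(-1.66), np.float64(-0.81)), (np.float64(1.21), np.float64(0.8)), (np.float64(1.2), np.float64(0.8)), (np.float64(-1.66), np.float64(-0.81))] now [-0.379  0.637 -0.672] X [0.735 0.662 0.147]
lift [ 0.031 -0.178  0.984] [(np.float64(1.23), np.float64(0.8)), (np.float64(-1.66), np.float64(-0.81)), (np.float64(-1.65), np.float64(-0.81)), (np.float64(1.23), np.float64(0.8))] now [-0.383  0.624 -0.681] X [0.735 0.662 0.147]
t 25.3 [ 0.4971 -0.353   0.2791] head 0.733 Y [ 0.606 -0.545 -0.579] F [ 2.2  0.4 -4.1] g 0.233 q [-0.63  -0.617  2.012 -0.117  0.8   -1.249]
[[[(-0.07), (0.13), (0.12)], 0.12], [[(-0.08), (0.13), (0.11)], 0.12], [[(-0.09), (0.13), (0.1)], 0.12], [[(-0.1), (0.13), (0.09)], 0.12], [[(-0.11), (0.13), (0.07)], 0.12], [[(-0.12), (0.13), (0.06)], 0.12], [[(-0.13), (0.13), (0.04)], 0.12], [[(-0.13), (0.13), (0.03)], 0.12], [[(-0.13), (0.13), (0.01)], 0.12], [[(-0.13), (0.13), (0.0)], 0.12]]
```

>>> {"fn": "carry_out", "kwargs": {"deltas": [[[0,0,0],0.12,0.1],[[0,0,0],0.12,0.1],[[0,0,0],0.12,0.1],[[0,0,0],0.12,0.1],[[0,0,0],0.12,0.1],[[0,0,0],0.12,0.1],[[0,0,0],0.12,0.1],[[0,0,0],0.12,0.1],[[0,0,0],0.12,0.1],[[0,0,0],0.12,0.1]]}}

```text
clock: 26.13
ee_pos: [0.4863, -0.3611, 0.2693]
orientation: [0.743, 0.098, 0.472, -0.464]
ft_force: [-1.3, 0.1, -2.8]
gripper_width: 0.232
```

```bash
python3 settle.py|tail -1; python3 lev.py; python3 plan.py 2 .495 -.366 .235 0
python3 - <<'E'
from station import r
from h import *
import pickle
a=r.capture("scene");b=r.capture("top")
pickle.dump((a,b),open("fin.pkl","wb"))
A=b["img"][150:350,360:520];B=a["img"][100:260,280:480]
A=cv2.resize(A,None,fx=2.4,fy=2.4,interpolation=cv2.INTER_CUBIC);B=cv2.resize(B,None,fx=2,fy=2,interpolation=cv2.INTER_CUBIC); o=np.zeros((480,784,3),np.uint8); o[:480,:384]=A; o[:320,384:]=B
cv2.imwrite("pics/f.png",o[:,:,::-1])
E
```

```text
26.43 [-0.6513 -0.6161  2.0179 -0.1135  0.8133 -0.0236] 2.2151 [-0.      0.0006 -0.0019  0.0005 -0.0022  0.013 ] [ -0.  -23.  -49.3  -0.5  -5.4   0. ] [-0.3  0.7 -3.8]
grasp [ 0.045 -0.188  0.981] [(np.float64(-0.02), np.float64(0.79)), (np.float64(-2.88), np.float64(-0.8)), (np.float64(-2.88), np.float64(-0.8)), (np.float64(-0.02), np.float64(0.79))] now [0.508 0.861 0.019] X [ 0.54  -0.284  0.792]
lift [ 0.031 -0.178  0.984] [(np.float64(-2.88), np.float64(-0.8)), (np.float64(-0.0), np.float64(0.79)), (np.float64(0.0), np.float64(0.79)), (np.float64(-2.88), np.float64(-0.8))] now [0.508 0.861 0.002] X [ 0.54  -0.284  0.792]
t 26.43 [ 0.4867 -0.3612  0.2698] head -0.485 Y [ 0.585 -0.55  -0.596] F [-0.3  0.7 -3.8] g 0.232 q [-0.651 -0.616  2.018 -0.113  0.813 -0.024]
[[[(-0.43), (0.56), (0.12)], 0.0], [[(-0.43), (0.56), (0.12)], 0.0]]
```

View pics/f.png

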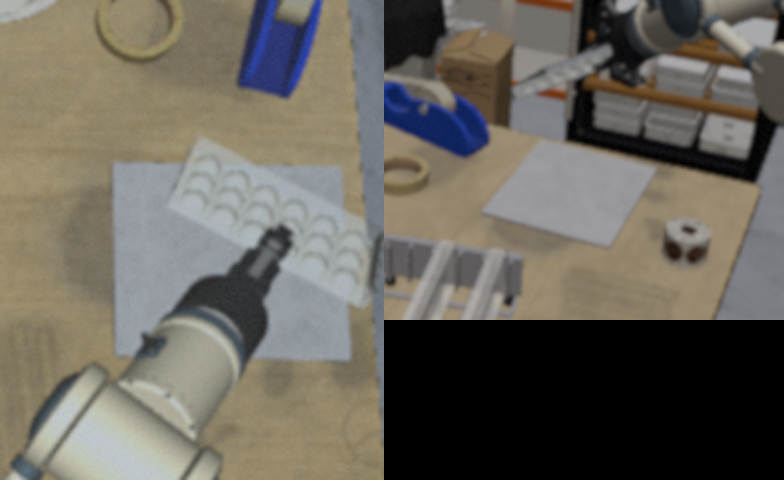

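The mould is held with the domes of its back facing up, so the cavities are facing down over the slab. I'll check that its long edges are level from the near-edge corners, at about (430,235) and (511,277) in the top image.

Run:
```python
import pickle
from h import *
a,b=pickle.load(open("fin.pkl","rb"))
f=lambda x,y:(360+x/2.4,150+y/2.4)
for nm,p,q,z in(("near",f(168,207),f(362,306),.276),("far",f(198,138),f(375,222),.213)):
    P=ray(b,p,z);Q=ray(b,q,z);d=P-Q;print(nm,P.round(3),Q.round(3),"len",np.linalg.norm(d).round(3),"head",np.arctan2(d[1],d[0]).round(3))
# model: level long axis l, in-plane error e (deg) -> corners in the top view
l=np.array([.508,.861,.0]);l/=np.linalg.norm(l);Y=np.array([.585,-.55,-.596]);X=np.array([.54,-.284,.792])
T=np.array([.4867,-.3612,.2698])
for e in(-4,0,4):
    Rr=R.from_rotvec(X*np.radians(e)); L=Rr.apply(l); D=np.cross(X,L); D*=np.sign(D@Y)
    c=T+.046*D; pts=[c-.053*D+.101*L,c-.053*D-.101*L,c+.053*D+.101*L,c+.053*D-.101*L]
    print(e,"lvl",L[2].round(3),"head",np.arctan2(L[1],L[0]).round(3),proj(b,pts).round(0).tolist(),"scene",proj(a,pts).round(0).tolist(),"c",c.round(3))
print("meas",[tuple(np.round(f(*p),0)) for p in((168,207),(362,306),(198,138),(375,222))])
# sub-pixel: fit lines to white mould mask in the top view
g=b["img"].astype(int); h=cv2.cvtColor(b["img"],cv2.COLOR_RGB2HSV); print(g[222,445],g[250,420])
```

```text
near [ 0.529 -0.269  0.276] [ 0.436 -0.441  0.276] len 0.195 head 1.075
far [ 0.61  -0.315  0.213] [ 0.525 -0.482  0.213] len 0.187 head 1.1
-4 lvl -0.042 head 0.982 [[431.0, 233.0], [512.0, 282.0], [445.0, 210.0], [521.0, 255.0]] scene [[362.0, 135.0], [415.0, 118.0], [345.0, 144.0], [396.0, 127.0]] c [ 0.516 -0.382  0.242]
0 lvl 0.0 head 1.038 [[431.0, 234.0], [513.0, 280.0], [442.0, 210.0], [519.0, 252.0]] scene [[363.0, 135.0], [414.0, 118.0], [344.0, 144.0], [394.0, 128.0]] c [ 0.518 -0.38   0.242]
4 lvl 0.043 head 1.093 [[430.0, 236.0], [513.0, 278.0], [438.0, 210.0], [517.0, 249.0]] scene [[365.0, 134.0], [413.0, 119.0], [344.0, 144.0], [391.0, 129.0]] c [ 0.52  -0.377  0.242]
meas [(np.float64(430.0), np.float64(236.0)), (np.float64(511.0), np.float64(278.0)), (np.float64(442.0), np.float64(208.0)), (np.float64(516.0), np.float64(242.0))]
[152 157 158] [152 159 165]
```

```bash
python3 plan.py 3 .491 -.374 .235 -.025
```

```text
t 26.53 [ 0.4868 -0.3613  0.2698] head -0.487 Y [ 0.585 -0.55  -0.596] F [ 0.3  0.1 -2.9] g 0.227 q [-0.651 -0.616  2.018 -0.113  0.813 -0.022]
[[[(-0.29), (0.4), (-0.04)], -0.008], [[(-0.29), (0.4), (-0.04)], -0.008], [[(-0.29), (0.4), (-0.03)], -0.008]]
```

>>> {"fn": "carry_out", "kwargs": {"deltas": [[[-0.29,0.4,-0.04],-0.01,0.1],[[-0.29,0.4,-0.04],-0.01,0.1],[[-0.29,0.35,-0.03],-0.005,0.1],[[0,0,0],0,0.1]]}}

```text
clock: 26.87
ee_pos: [0.4906, -0.3736, 0.2365]
orientation: [0.752, 0.109, 0.458, -0.461]
ft_force: [0.4, 0.5, -5.1]
gripper_width: 0.23
```

```bash
python3 settle.py|tail -1;python3 lev.py; python3 plan.py 1 .491 -.374 .235 0
python3 - <<'E'
from station import r
from h import *
import pickle
b=r.capture("top");a=r.capture("scene");pickle.dump((a,b),open("fin2.pkl","wb"))
A=cv2.resize(b["img"][190:300,400:530],None,fx=3.6,fy=3.6,interpolation=cv2.INTER_CUBIC);B=cv2.resize(a["img"][90:320,230:450],None,fx=1.5,fy=1.5)
o=np.zeros((396,798,3),np.uint8);o[:,:468]=A;o[:345,468:]=B;cv2.imwrite("pics/f2.png",o[:,:,::-1])
E
```

```text
27.17 [-0.6716 -0.583   2.0507 -0.0972  0.7354 -0.0712] 2.2031 [ 0.0011 -0.0026  0.0012 -0.0006 -0.0002 -0.0012] [ -0.  -23.9 -49.   -0.4  -5.4   0. ] [ 0.3  0.9 -3.4]
grasp [ 0.045 -0.188  0.981] [(np.float64(0.0), np.float64(0.8)), (np.float64(-2.86), np.float64(-0.81)), (np.float64(-2.86), np.float64(-0.81)), (np.float64(0.01), np.float64(0.8))] now [ 0.492  0.871 -0.005] X [ 0.551 -0.256  0.794]
lift [ 0.031 -0.178  0.984] [(np.float64(-2.85), np.float64(-0.8)), (np.float64(0.03), np.float64(0.8)), (np.float64(0.02), np.float64(0.8)), (np.float64(-2.86), np.float64(-0.81))] now [ 0.492  0.87  -0.022] X [ 0.551 -0.256  0.794]
t 27.17 [ 0.4915 -0.3738  0.242 ] head -0.435 Y [ 0.591 -0.553 -0.588] F [ 0.3  0.9 -3.4] g 0.229 q [-0.672 -0.583  2.051 -0.097  0.735 -0.071]
[[[(-0.23), (0.16), (0.02)], 0.0]]
```

View pics/f2.png

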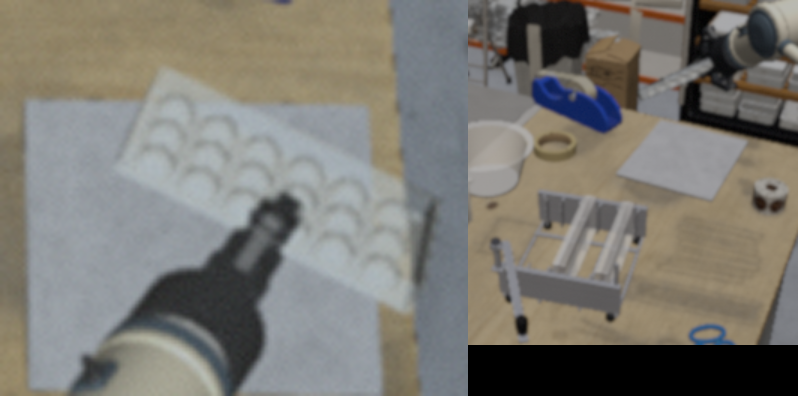

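The corners are clear in this view at crop (160,67), (437,200), (408,312) and (117,170). The keeper is open, and the bar moulds and slab are unchanged. A quick PnP on the back rectangle will check the tilt and level.

Run:
```python
import pickle
from h import *
a,b=pickle.load(open("fin2.pkl","rb"))
f=lambda x,y:(400+x/3.6-.36,190+y/3.6-.36)
im=np.array([f(160,67),f(437,200),f(408,312),f(117,170)])
ob=np.array([[-.053,.101,0],[-.053,-.101,0],[.053,-.101,0],[.053,.101,0]])
K,Rm,t=cam(b)
n,rv,tv,er=cv2.solvePnPGeneric(ob,im,K,None,flags=cv2.SOLVEPNP_IPPE)
for v,w,e in zip(rv,tv,er):
    Rw=Rm.T@cv2.Rodrigues(v)[0]; p=Rm.T@(w.ravel()-t)
    print("pos",p.round(3),"long z",Rw[2,1].round(3),"short z",Rw[2,0].round(3),"face z",Rw[2,2].round(3),"err px",e)
```

```text
pos [ 0.533 -0.399  0.19 ] long z -0.02 short z 0.491 face z -0.871 err px [0.00735928]
pos [ 0.532 -0.395  0.193] long z -0.299 short z -0.858 face z -0.418 err px [1.74018483]
```

```bash
python3 -c "
from station import r
s=r.state(); print(s['clock'],abs(s['joint_velocities']).max(),s['gripper_width']); print(r.hand_in())"
```

```text
27.2667 0.004230705051292396 0.22836843621455044
the job is handed in; nothing more can be done
None
```

I handed the job in at 27.3 s, with the arm still and the praline mould gripped at 110 N over the slab, its cavities turned well past half way towards face down.

**What I did:** I pushed the keeper out to about 1.0 rad and left it open, then drew the praline mould out of the far slot. The moves have no tilt, so I got it by driving the last joint to its limit, where asking for more turn made the arm lean. I then turned the lean outwards over the slab.

**Last checks, at rest:**

| Check | Result |
|---|---|
| Turn from upright | About 60° from the mould's corners in the top picture, about 54° from the tool's orientation; both past the 45° needed |
| Long edges | About 1° off level |
| Position | Mould centre at (0.533, −0.399, 0.19), about 12 mm from the slab middle as measured |
| Height | Lowest edge roughly 14 cm above the slab |
| Wrist force | About −3.5 N vertical, which fits the mould's weight |
| Everything else | Keeper open, bar moulds in their slots and slab in place; the final pictures did not cover the bowl and I did not touch it |

**What went less well:**
- **Tilted grip:** the tool had leaned about 19° by the time it gripped the mould, so the mould jammed briefly in its slot at readings of up to about 45 N down and 35 N sideways. Easing it sideways freed it.
- **Tilt readings differ:** the two tilt estimates disagree by about 6°.
- **Gripper opening:** it ended at 19.4 mm, less than the 22 mm stated thickness. I saw no sign of slipping.

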